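Make up a 300 g pastry box and check it under the stick

ROBOT

A 7-joint arm with a two-finger parallel gripper is mounted at the origin on the work surface. World frame = base frame: x ahead of the robot, y to its left, z up, the work surface at z = 0. Lengths are in m, angles in rad, forces in N, time in s.
With the tool pointing down it reaches from about 0.425 to 0.875 m from the base axis. Payload 4.7 kg.
Tool frame: the origin (TCP) lies midway between the tips of the shut fingers; the grasp point (between the pads) lies 19 mm behind it; z points along the fingers, y is the line along which they close (so a half turn about z gives the same grasp; the last joint's range is limited). The gripper opens to 85 mm and grips with 20 to 120 N. Pads are 22 mm wide; open, the fingers measure 114 mm over their backs; the gripper's body (76 mm by 85 mm) begins 54 mm behind the grasp point. The pads swing forward as they close: fully open they stand 13 mm farther back than shut.
Start: joints at [-1.115, 0.321, -0.07, 1.45, 0.023, 1.371, -0.057], TCP at [0.278, 0.588, 0.231] pointing down, gripper open.
Joint ranges: [-2.86, 2.86], [-0.3, 2.09], [-1.38, 1.24], [0.06, 2.45], [-1.56, 4.7], [0.09, 2.05], [-2.69, 2.69]. Speed limits (rad/s): [2.57, 2.57, 3.14, 3.14, 3.14, 3.14, 3.14].

INTERFACE

Orientations are given as a unit quaternion [w, x, y, z].
In Python, from bench import sensors, optics, ticket gives the robot as it stands.
- The arm moves only by the shell command python3 -m creep 'ROWS'. ROWS is JSON, a list of rows, each a list of 7 numbers: the gripper command: -1 is shut, 1 is fully open, values between are in proportion, then the shift along the tool's x, y, z in mm, then the turn, a rotation vector about the tool's x, y, z in rad. A call has 1 to 8 rows; each row is the pose to reach, as a shift and turn from the pose commanded when the call began, along the tool's axes at that moment; what a row does not reach only later rows make up. A row lasts 1/12 s, in which the tool goes at most 41.7 mm and 7.16 degrees, less where a joint would pass 70% of its speed; a pose out of reach is approached as far as the arm can. A call with a gripper value outside its range is refused whole. The fingers move at their own pace and stop on an object; the grip force is fixed at half the most. Time passes only in rows, so rows that repeat a pose let the fingers close. It gives the time, the measured TCP pose, the force, the opening and the grip force at its end, in the units of the state.
- sensors.get_state(): the state, without advancing time (a new reading comes with each control period).
- optics.get_image(name): name is "side" or "top"; returns the picture (420x560x3 uint8, red, green, blue); there is no depth.
- optics.camera_model(name): a dict with "vertical_fov" (degrees; the focal length in pixels is half the picture's height over the tangent of half this angle, whatever the lens; pixels are square), "cx", "cy" (the principal point, pixels), "R" (3x3) and "t" (3): a world point X has camera coordinates R X + t. Camera axes: x right, y down, z forward; pixel columns grow to the right and rows downward; lengths in m; the calibration is good to about 2 mm. A picture is of the moment at which its call begins. camera_model takes no time and is no camera call.
- ticket.job_done(): hands the job in; it is judged then, once.
The state is a dict: "time": time; "joints": joint angles; "joint_velocities": joint speeds; "tau": joint torques, N m; "tool_pos": TCP position; "ee_rot": TCP orientation; "force": force on the tool from outside, world axes, zero at the start; "ft_torque": the same for the moment, N m; "width": opening from 0.0 (shut) to 1.0 (fully open); "gripper_force": force on a finger pad.
Only numpy, scipy, OpenCV 4.12 (cv2) and the standard library are available. Lean on these libraries where they do the work, as an engineer would, in place of code of your own. Each camera call takes 0.05 s, during which the arm holds its last target. There are 200 camera calls.

TASK

Finish packing the pastry box that stands on the scale: re-lay the slice that sticks up so that it lies below the rim, and add slices and biscuits from the paper, flat in the bays, until the needle reaches the 300 g marker, stopping before it is a whole biscuit past it. Nothing may stand above the rim: once packed, check by laying the wooden stick across the rim at the box's end on the robot's left and drawing it along, touching the rim, to the end on the robot's right. Then lay the stick flat on the counter, leave the box on the scale and what is left over on the counter, and do not push the other things about.

Things in the scene. Friction and masses are not known exactly. Their poses are not given: they have to be found in the camera images.
- box: open plywood box lying loose in the scale's pan: 122 x 273 mm outside, 54 mm high, walls and floor 4 mm. Origin at the centre of its underside, z up, y along its length, +y the end at the robot's left. Partitions 3 mm thick and 36 mm high make four bays, each 64 mm (y) by 114 mm (x), centred at y = -100.5, -33.5, 33.5, 100.5 mm; a bay takes one piece or two stacked, with finger room at its x ends
- pan_mid (a point): middle of the upper face of the scale's sprung steel pan (136 x 287 mm, lip 6 mm high), about 66 mm above the counter under the empty box. It sinks 2 mm per 100 g (490 N/m), at most 12 mm, and settles in about a second. The dial slopes on the side away from the robot
- needle (a joint): needle of the scale's dial, rad: 1.0 rad = 100 g; 0 (dial top) with the empty box in the pan, growing clockwise; 3.0 is 300 g, where a black marker sits on the dial's rim. Long ticks every 100 g. Whatever presses on pan or box moves it too
- slice1_mid (a point): centre of a square almond slice, 56 x 56 mm and 28 mm high (the thick kind), about 60 g; z is its upright axis, x and y lie along its sides; in a bay of the box at the start
- slice2_mid (a point): centre of a square almond slice, 56 x 56 mm and 28 mm high (the thick kind), about 60 g; z is its upright axis, x and y lie along its sides; at the start on top of slice1, so that it stands 6 mm above the rim
- slice3_mid (a point): centre of a square almond slice, 56 x 56 mm and 28 mm high (the thick kind), about 60 g; z is its upright axis, x and y lie along its sides; at the start on the paper at the robot's right; may be absent
- slice4_mid (a point): centre of a square almond slice, 56 x 56 mm and 28 mm high (the thick kind), about 60 g; z is its upright axis, x and y lie along its sides; at the start on the paper at the robot's right; may be absent
- biscuit0_mid (a point): centre of a square shortbread biscuit, 56 x 56 mm and 18 mm high (the thin kind), about 36 g; z is its upright axis, x and y lie along its sides; if present, already in a bay of the box
- biscuit1_mid (a point): centre of a square shortbread biscuit, 56 x 56 mm and 18 mm high (the thin kind), about 36 g; z is its upright axis, x and y lie along its sides; at the start on the paper at the robot's right; may be absent
- biscuit2_mid (a point): centre of a square shortbread biscuit, 56 x 56 mm and 18 mm high (the thin kind), about 36 g; z is its upright axis, x and y lie along its sides; at the start on the paper at the robot's right; may be absent
- biscuit3_mid (a point): centre of a square shortbread biscuit, 56 x 56 mm and 18 mm high (the thin kind), about 36 g; z is its upright axis, x and y lie along its sides; at the start on the paper at the robot's right; may be absent
- biscuit4_mid (a point): centre of a square shortbread biscuit, 56 x 56 mm and 18 mm high (the thin kind), about 36 g; z is its upright axis, x and y lie along its sides; at the start on the paper at the robot's right; may be absent
- biscuit5_mid (a point): centre of a square shortbread biscuit, 56 x 56 mm and 18 mm high (the thin kind), about 36 g; z is its upright axis, x and y lie along its sides; at the start on the paper at the robot's right; may be absent
- biscuit6_mid (a point): centre of a square shortbread biscuit, 56 x 56 mm and 18 mm high (the thin kind), about 36 g; z is its upright axis, x and y lie along its sides; at the start on the paper at the robot's right; may be absent
- stick_mid (a point): centre of a straight wooden stick, 210 mm long (its x), 25 mm wide (y), 20 mm high (z), 70 g, lying flat on the counter at the start
- stick: the same stick, origin at the centre of its underside
- croissant: croissant about 85 mm (y) x 60 mm, 42 mm high, among the pieces on the paper, bystander
- danish: round fruit Danish 68 mm wide on the counter, bystander
- tag1: price card 75 mm wide (y) on a metal foot, 80 mm high, bystander
- tongs: steel pastry tongs 240 mm long lying on the counter, bystander

How it is judged:
By the outcome, as a careful person would: the job done as asked, in the order asked, and still so for the second after the job is handed in, with the robot touching nothing.
Of slice3, slice4, biscuit0 only 1 to 3 are there at a start; the rules pass over those that are not, and their reading is None.
Of biscuit1, biscuit2, biscuit3, biscuit4, biscuit5, biscuit6 only 5 to 6 are there at a start; the rules pass over those that are not, and their reading is None.
At some moment in a run one of biscuit1, biscuit2, biscuit3, biscuit4, slice3, stick may be knocked a few centimetres aside while the robot is not near it.
Once in a run the grip may slacken for a moment while it holds something.
It also fails if it takes over 210 s, if anything falls off the work surface, if the arm or the gripper's body presses on something with over 40 N, if the wrist force passes 120 N, or if a joint passes its speed limit or range.

## Working session

There is one attempt and no reset: what is moved stays moved. The work goes in short steps, Python scripts to look and compute and a shell command to move; the robot and the scene stay as the last step left them, time stands still between calls to the robot, and variables do not carry over. Pictures are saved under pics/ and viewed, at most 14 in all, crops included, and the job is handed in when it is done.

```bash
mkdir -p pics; ls; python3 - <<'E'
from bench import sensors, optics
import cv2
s=sensors.get_state(); print(s)
for n in ("top","side"):
    m=optics.camera_model(n); print(n,m)
    cv2.imwrite(f"pics/{n}0.png",cv2.resize(optics.get_image(n)[:,:,::-1],(800,600),interpolation=cv2.INTER_CUBIC))
E
```

```text
pics
{'time': 0.0, 'joints': array([-1.11491395,  0.32182758, -0.07009786,  1.45171635,  0.02257544,
        1.37082933, -0.05693853]), 'joint_velocities': array([-0.00251515,  0.00022814, -0.0002327 ,  0.00048805, -0.00033436,
       -0.00171606, -0.00140118]), 'tau': array([ 1.72222722e-04, -4.93581963e+01, -3.82105345e-01, -3.14330256e+01,
        1.29023264e-02,  1.13756012e-02,  3.35914797e-05]), 'tool_pos': array([0.2776953 , 0.58706485, 0.23019989]), 'ee_rot': array([-1.81981555e-04,  2.19098888e-01,  9.75702149e-01, -9.80070781e-04]), 'force': array([-0.69017722, -0.18168458, -0.09389419]), 'ft_torque': array([-0.05116618, -0.03132656, -0.00353327]), 'gripper_force': 0.0, 'width': 1.0024007213935888}
top {'vertical_fov': 43.3024987748939, 'cx': 285.5655920774047, 'cy': 200.4509589557328, 'R': array([[-0.00212499, -0.99999668, -0.00145978],
       [-0.98262644,  0.00235899, -0.18557942],
       [ 0.18558224,  0.00104007, -0.98262818]]), 't': array([-0.06613596,  0.57573479,  1.21500733])}
side {'vertical_fov': 53.86160477959229, 'cx': 278.5226525616453, 'cy': 217.05378419578847, 'R': array([[-0.85452611, -0.51936771, -0.00650501],
       [-0.4030844 ,  0.67099735, -0.62232268],
       [ 0.32757914, -0.52916891, -0.78273378]]), 't': array([0.45753693, 0.34171847, 0.81899368])}
```

View pics/top0.png

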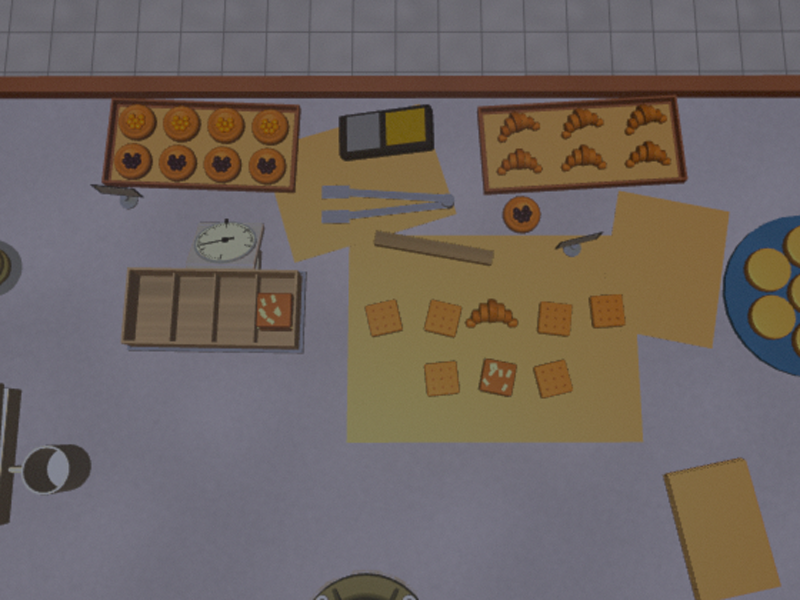

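View pics/side0.png

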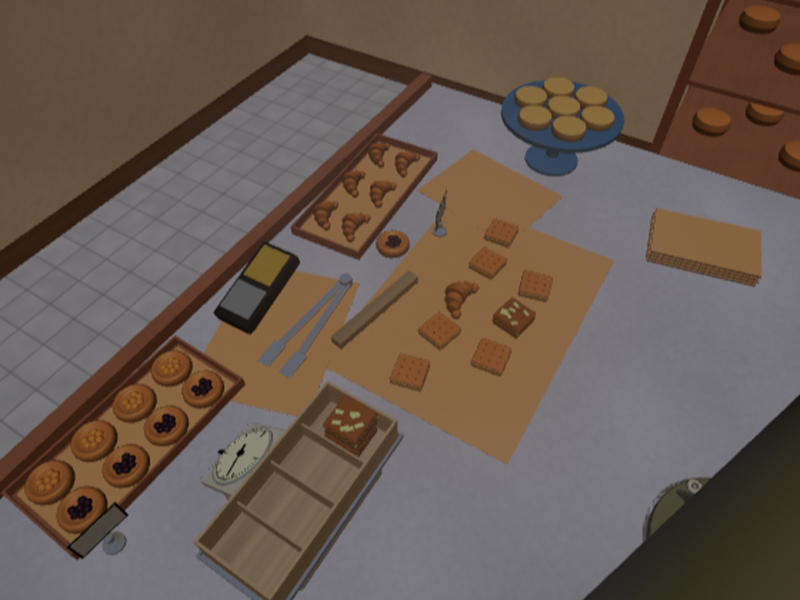

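Top view: box at (125-300, 270-350) with slice2 in the right-hand bay. The paper holds 6 biscuits, 1 slice at (498,377) and the croissant at (492,315). The stick is at (433,247). Next I'll measure the pieces.

```bash
cat > h.py <<'E'
import numpy as np, cv2
from scipy.spatial.transform import Rotation as Ro
from bench import sensors, optics
def cam(n):
    m=optics.camera_model(n); return m, 210/np.tan(np.radians(m["vertical_fov"]/2))
def p2w(n,uv,z):
    m,f=cam(n); R=np.array(m["R"]); t=np.array(m["t"]); uv=np.atleast_2d(uv).astype(float)
    d=np.c_[(uv[:,0]-m["cx"])/f,(uv[:,1]-m["cy"])/f,np.ones(len(uv))]@R; c=-R.T@t
    return c+d*((z-c[2])/d[:,2])[:,None]
def w2p(n,X):
    m,f=cam(n); c=np.atleast_2d(X)@np.array(m["R"]).T+m["t"]
    return np.c_[m["cx"]+f*c[:,0]/c[:,2],m["cy"]+f*c[:,1]/c[:,2]]
def crop(n,name,x,y,w):
    im=optics.get_image(n); c=im[y:y+w*3//4,x:x+w]
    cv2.imwrite(f"pics/{name}.png",cv2.resize(c[:,:,::-1],(800,600),interpolation=cv2.INTER_CUBIC)); return im
def go(x,y,z,yaw):
    """shift (mm) and turn (deg, about tool z) from measured pose to TCP x,y,z pointing down, tool y along world angle yaw (deg, mod 180)"""
    s=sensors.get_state(); q=s["ee_rot"]; R=Ro.from_quat(np.r_[q[1:],q[0]])
    sh=R.inv().apply(np.array([x,y,z])-s["tool_pos"])*1000
    out=[]
    for k in (0,180):
        a=np.radians(yaw+k); Y=np.array([np.cos(a),np.sin(a),0]); Z=np.array([0,0,-1.]); T=np.c_[np.cross(Y,Z),Y,Z]
        out.append((R.inv()*Ro.from_matrix(T)).as_rotvec().round(3))
    print("shift",sh.round(1),"turns",*out,"j7",s["joints"][6].round(2),"t",s["time"])
def pieces(im,show=True):
    a=im.astype(int); hsv=cv2.cvtColor(im,cv2.COLOR_RGB2HSV)
    m=((hsv[...,1]>150)&(hsv[...,0]<18)&(hsv[...,2]>60)).astype(np.uint8); m[:, :235]=0; m[:150]=0; m[310:]=0; m[:,450:]=0
    m=cv2.morphologyEx(m,cv2.MORPH_CLOSE,np.ones((5,5)))
    for c in cv2.findContours(m,cv2.RETR_EXTERNAL,cv2.CHAIN_APPROX_NONE)[0]:
        if cv2.contourArea(c)<150: continue
        w=(p2w("top",c[:,0],0.018)[:,:2]*1000).astype(np.float32)
        (cx,cy),(wd,hh),an=cv2.minAreaRect(w); px=c[:,0].mean(0)
        print("px800",(px*800/560).round(0),"xy",round(cx,1),round(cy,1),"size",round(wd),round(hh),"ang",round(an,1))
    return m
E
python3 - <<'E'
from h import *
im=crop("top","box1",80,145,140); m=pieces(im)
print(-np.array(cam("top")[0]["R"]).T@cam("top")[0]["t"])
hsv=cv2.cvtColor(im,cv2.COLOR_RGB2HSV)
for p in [(383,318),(400,400),(492,318),(498,380),(275,310)]: print(p,hsv[int(p[1]*.7),int(p[0]*.7)])
E
```

```text
px800 [441. 378.] xy 424.9 -123.1 size 54 54 ang 5.5
px800 [553. 378.] xy 424.0 -311.2 size 54 55 ang 13.5
px800 [497. 377.] xy 426.7 -218.3 size 54 54 ang 78.5
px800 [554. 318.] xy 526.7 -317.9 size 55 55 ang 82.5
px800 [442. 318.] xy 527.9 -126.1 size 54 55 ang 75.7
px800 [383. 317.] xy 528.5 -24.6 size 54 54 ang 13.1
px800 [491. 315.] xy 537.1 -209.0 size 86 47 ang 89.9
px800 [607. 310.] xy 539.8 -409.0 size 55 56 ang 4.3
px800 [521. 221.] xy 696.6 -267.1 size 60 29 ang 89.9
[ 0.3401079  -0.06875758  1.30064843]
(383, 318) [ 14 160 123]
(400, 400) [ 24  96 130]
(492, 318) [ 13 188 106]
(498, 380) [ 12 165 119]
(275, 310) [ 22  79 126]
```

View pics/box1.png

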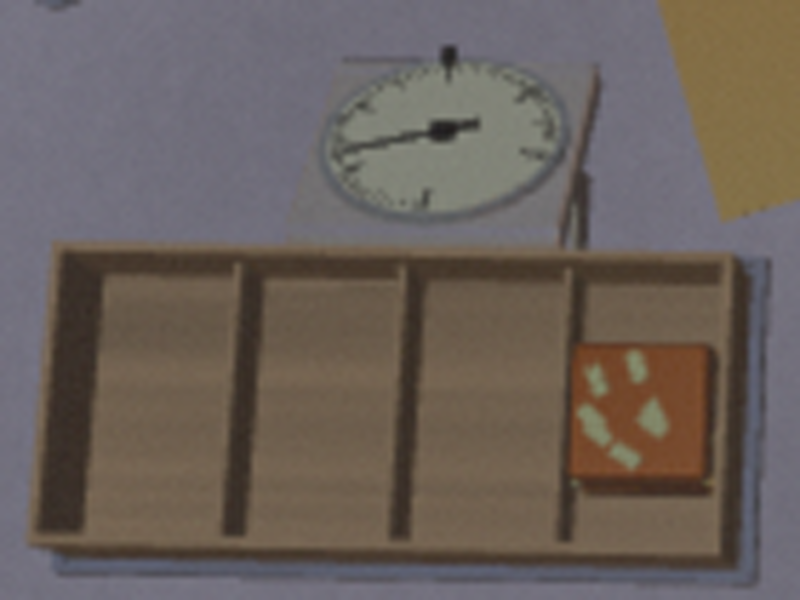

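The needle points left, at about (345,150) in the crop. The black marker is at the top, (449,52). Next: box pose from the rim corners, and slice2's pose.

```bash
python3 - <<'E'
from h import *
f=lambda P:np.array(P)/5.714+[80,145]
B=p2w("top",f([(55,243),(742,253),(738,565),(30,545)]),.1176)
S=p2w("top",f([(578,345),(708,345),(711,478),(572,476)]),.1236)
print(B.round(4),B.mean(0)); 
for a,b in((0,1),(1,2),(2,3),(3,0)): print(np.linalg.norm(B[a]-B[b]).round(4),np.degrees(np.arctan2(*(B[b]-B[a])[[1,0]])).round(1))
print(S.round(4),S.mean(0))
K=p2w("top",np.array([(375,237),(492,256),(377,243),(492,264),(376,233),(493,252)])*.7,.02); print(K.round(4))
E
```

```text
[[0.5947 0.3807 0.1176]
 [0.5899 0.1055 0.1176]
 [0.4649 0.104  0.1176]
 [0.4734 0.3824 0.1176]] [0.53073199 0.24313608 0.1176    ]
0.2752 -91.0
0.1251 -179.3
0.2786 88.2
0.1213 -0.8
[[0.5516 0.1686 0.1236]
 [0.5515 0.1171 0.1236]
 [0.4985 0.1145 0.1236]
 [0.4994 0.1691 0.1236]] [0.52526276 0.14235001 0.1236    ]
[[ 0.6698 -0.0101  0.02  ]
 [ 0.6353 -0.2135  0.02  ]
 [ 0.659  -0.0136  0.02  ]
 [ 0.6211 -0.2132  0.02  ]
 [ 0.677  -0.0118  0.02  ]
 [ 0.6424 -0.2154  0.02  ]]
```

```bash
python3 - <<'E'
from h import *
go(.526,.1425,.2,-1)
E
```

```text
shift [-414.5 -295.8   30.9] turns [-1.000e-03  1.000e-03  1.146e+00] [-1.000e-03 -1.000e-03 -1.995e+00] j7 -0.06 t 0.15
```

```bash
python3 -m creep '[[0.65,-415,-296,31,0,0,1.146],[0.65,-415,-296,31,0,0,1.146],[0.65,-415,-296,31,0,0,1.146],[0.65,-415,-296,31,0,0,1.146],[0.65,-415,-296,31,0,0,1.146],[0.65,-415,-296,31,0,0,1.146],[0.65,-415,-296,31,0,0,1.146],[0.65,-415,-296,31,0,0,1.146]]'; python3 -c "
from h import *
go(.526,.1425,.2,-1)"
```

```text
time: 0.82
tool_pos: [0.4407, 0.2951, 0.2109]
ee_rot: [-0.0, 0.662, 0.749, 0.0]
force: [1.1, 0.5, 1.1]
width: 0.824
gripper_force: 0.0
shift [-161.9   65.9   10.9] turns [ 0.   -0.    0.14] [ 0.     0.    -3.001] j7 -0.5 t 0.8167
```

```bash
python3 -m creep '[[0.65,-162,66,11,0,0,0.14],[0.65,-162,66,11,0,0,0.14],[0.65,-162,66,11,0,0,0.14],[0.65,-162,66,11,0,0,0.14],[0.65,-162,66,11,0,0,0.14],[0.65,-162,66,11,0,0,0.14],[0.65,-162,66,11,0,0,0.14]]'; python3 -c "
from h import *
go(.526,.1425,.098,-1)"
```

```text
time: 1.4
tool_pos: [0.5263, 0.1449, 0.1998]
ee_rot: [-0.0, 0.711, 0.703, -0.0]
force: [-0.4, 0.8, 1.1]
width: 0.828
gripper_force: 0.0
shift [ -2.5  -0.2 101.8] turns [-0.001 -0.     0.005] [ 1.000e-03 -1.000e-03 -3.136e+00] j7 -0.29 t 1.4
```

```bash
python3 -m creep '[[0.65,-2.5,0,40,0,0,0],[0.65,-2.5,0,80,0,0,0],[0.65,-2.5,0,95,0,0,0],[0.65,-2.5,0,102,0,0,0],[0.65,-2.5,0,102,0,0,0],[0.65,-2.5,0,102,0,0,0]]'; python3 -m creep '[[-1,0,0,0,0,0,0],[-1,0,0,0,0,0,0],[-1,0,0,0,0,0,0],[-1,0,0,0,0,0,0],[-1,0,0,0,0,0,0],[-1,0,0,0,0,0,0]]'; python3 -c "
from h import *
crop('side','g1',120,230,200)"
```

```text
time: 1.9
tool_pos: [0.5266, 0.1441, 0.0989]
ee_rot: [-0.0, 0.71, 0.704, 0.001]
force: [1.3, 0.1, -0.3]
width: 0.828
gripper_force: 0.0
time: 2.4
tool_pos: [0.527, 0.1427, 0.0987]
ee_rot: [0.0, 0.711, 0.703, 0.001]
force: [1.3, -0.1, 1.2]
width: 0.64
gripper_force: 69.5
```

View pics/g1.png

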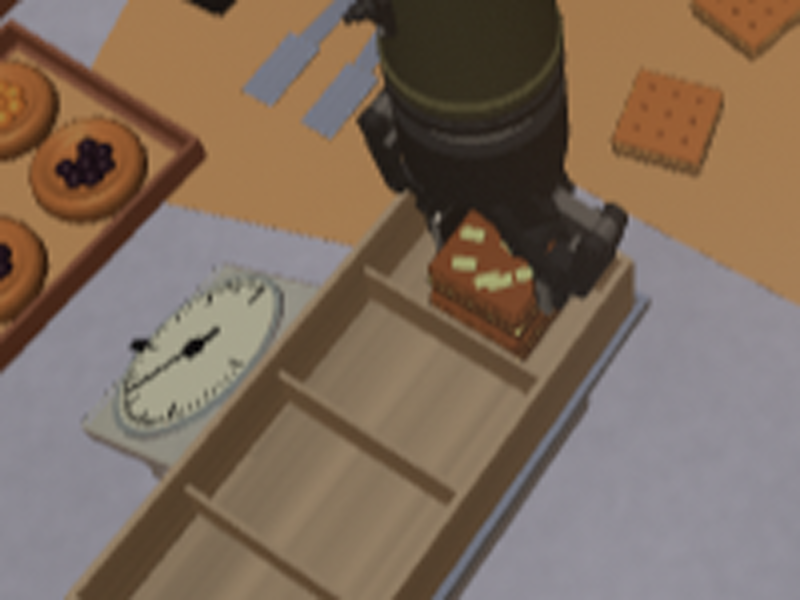

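Slice2 is gripped squarely. Moving it to bay C.

```bash
python3 -m creep '[[-1,0,0,-30,0,0,0],[-1,0,0,-60,0,0,0],[-1,0,0,-65,0,0,0],[-1,30,2,-65,0,0,0],[-1,67,3,-65,0,0,0],[-1,67,3,-65,0,0,0],[-1,67,3,-65,0,0,0],[-1,67,3,-65,0,0,0]]';  python3 -c "
from h import *
go(.530,.2096,.0725,-1)"
```

```text
time: 3.12
tool_pos: [0.5297, 0.2089, 0.1622]
ee_rot: [0.0, 0.711, 0.703, -0.001]
force: [0.7, -0.6, -0.5]
width: 0.641
gripper_force: 69.2
shift [ 0.9  0.4 89.7] turns [-0.001  0.002  0.007] [-2.000e-03 -2.000e-03 -3.135e+00] j7 -0.38 t 3.1167
```

```bash
python3 -m creep '[[-1,0,0,35,0,0,0],[-1,0,0,70,0,0,0],[-1,0,0,80,0,0,0],[-1,0,0,85,0,0,0],[-1,0,0,88,0,0,0],[-1,0,0,90,0,0,0],[-1,0,0,90,0,0,0],[-1,0,0,90,0,0,0]]';  python3 -c "
from h import *
crop('top','p1',80,145,140)"
```

```text
time: 3.78
tool_pos: [0.5312, 0.2096, 0.0745]
ee_rot: [0.0, 0.711, 0.703, 0.001]
force: [-0.1, 0.0, 0.0]
width: 0.641
gripper_force: 69.2
```

View pics/p1.png

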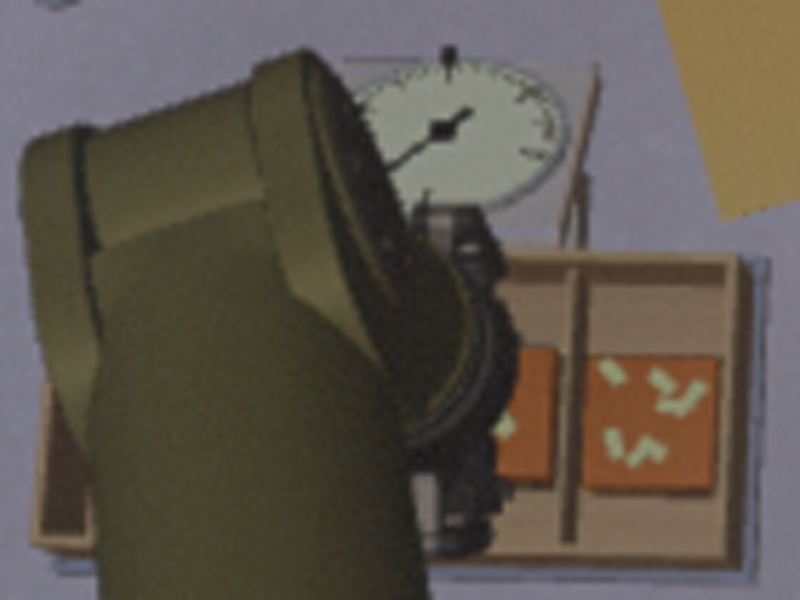

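Slice2 is inside bay C about 2-3 mm above the floor, and slice1 lies flat in bay D. Lowering and releasing.

```bash
python3 -m creep '[[-1,0,0,2,0,0,0],[-1,0,0,3,0,0,0],[-1,0,0,3,0,0,0],[0.58,0,0,3,0,0,0],[0.58,0,0,3,0,0,0],[0.58,0,0,3,0,0,0],[0.58,0,0,3,0,0,0],[0.58,0,0,3,0,0,0]]'; python3 -m creep '[[0.58,0,0,-10,0,0,0],[0.58,0,0,-40,0,0,0],[0.58,0,0,-80,0,0,0],[0.58,0,0,-100,0,0,0],[0.58,0,0,-100,0,0,0]]'; python3 -c "
from h import *
im=crop('top','tmp',80,145,140); pieces(im)
go(.4267,-.2183,.1,-11.5);go(.526,-.025,.1,13)"
```

```text
time: 4.5
tool_pos: [0.5301, 0.2094, 0.07]
ee_rot: [-0.0, 0.711, 0.703, -0.0]
force: [-0.2, 0.7, -0.5]
width: 0.793
gripper_force: 0.0
time: 4.92
tool_pos: [0.5336, 0.2106, 0.1768]
ee_rot: [0.001, 0.711, 0.703, 0.005]
force: [0.9, 0.1, 1.2]
width: 0.792
gripper_force: 0.0
px800 [441. 378.] xy 424.8 -123.3 size 54 54 ang 6.0
px800 [553. 378.] xy 424.3 -311.3 size 54 55 ang 12.9
px800 [497. 377.] xy 426.7 -218.1 size 55 54 ang 78.5
px800 [554. 318.] xy 526.4 -317.9 size 55 55 ang 82.9
px800 [442. 318.] xy 527.5 -126.3 size 54 55 ang 76.5
px800 [383. 317.] xy 528.6 -24.7 size 53 54 ang 13.9
px800 [491. 315.] xy 537.1 -209.0 size 86 47 ang 89.9
px800 [607. 310.] xy 539.8 -408.7 size 55 56 ang 3.9
px800 [521. 221.] xy 696.6 -267.1 size 60 29 ang 89.9
shift [-429.9 -101.2   71.9] turns [ 0.006 -0.004  0.19 ] [ 0.006  0.008 -2.952] j7 -0.38 t 4.9667
shift [-235.5   -4.    73.2] turns [ 0.006 -0.003 -0.238] [-0.004 -0.009  2.904] j7 -0.38 t 4.9667
```

```bash
python3 -m creep '[[0.65,-430,-102,40,0,0,0.19],[0.65,-430,-102,40,0,0,0.19],[0.65,-430,-102,40,0,0,0.19],[0.65,-430,-102,40,0,0,0.19],[0.65,-430,-102,40,0,0,0.19],[0.65,-430,-102,40,0,0,0.19],[0.65,-430,-102,40,0,0,0.19],[0.65,-430,-102,40,0,0,0.19]]';  python3 -c "
from h import *
go(.426,-.217,.06,-11.5)"
```

```text
time: 5.63
tool_pos: [0.4484, -0.1143, 0.1392]
ee_rot: [-0.001, 0.774, 0.633, -0.0]
force: [0.7, -0.3, 0.2]
width: 0.825
gripper_force: 0.0
shift [-105.2   -1.4   79.2] turns [-0.001 -0.     0.   ] [ 1.000e-03 -2.000e-03 -3.142e+00] j7 -0.02 t 5.6333
```

```bash
python3 -m creep '[[0.65,-105,-1.5,0,0,0,0],[0.65,-105,-1.5,40,0,0,0],[0.65,-105,-1.5,80,0,0,0],[0.65,-105,-1.5,80,0,0,0],[0.65,-105,-1.5,80,0,0,0],[0.65,-105,-1.5,80,0,0,0]]';  python3 -c "
from h import *
go(.426,-.217,.004,-11.5)
im=crop('top','p2',240,170,140)"
```

```text
time: 6.13
tool_pos: [0.4261, -0.2151, 0.059]
ee_rot: [-0.001, 0.775, 0.632, -0.001]
force: [0.5, 0.8, 0.0]
width: 0.825
gripper_force: 0.0
shift [-1.8  0.5 55. ] turns [-0.004  0.    -0.002] [1.00e-03 6.00e-03 3.14e+00] j7 0.32 t 6.1333
```

View pics/p2.png

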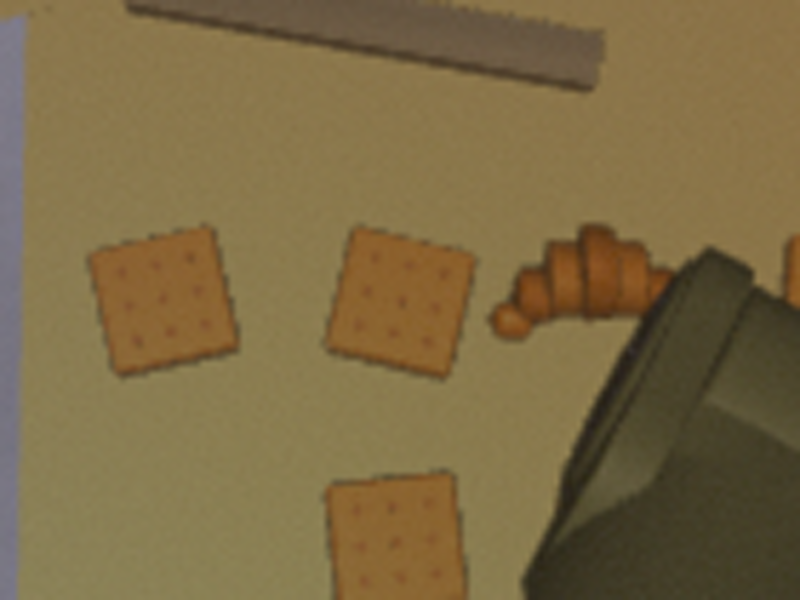

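The arm hides the slice, but the coordinates are good enough. Descend and grip.

```bash
python3 -m creep '[[0.65,-2,0,30,0,0,0],[0.65,-2,0,50,0,0,0],[0.65,-2,0,55,0,0,0],[0.65,-2,0,55,0,0,0],[-1,-2,0,55,0,0,0],[-1,-2,0,55,0,0,0],[-1,-2,0,55,0,0,0],[-1,-2,0,55,0,0,0]]';python3 -m creep '[[-1,0,0,0,0,0,0],[-1,0,0,0,0,0,0],[-1,0,0,-35,0,0,0],[-1,0,0,-70,0,0,0],[-1,0,0,-110,0,0,0],[-1,0,0,-150,0,0,0],[-1,0,0,-165,0,0,0],[-1,0,0,-165,0,0,0]]';  python3 -c "
from h import *
go(.5316,.2766,.17,-1)"
```

```text
time: 6.85
tool_pos: [0.4292, -0.2175, 0.007]
ee_rot: [0.001, 0.774, 0.633, 0.001]
force: [-0.3, 0.8, 7.6]
width: 0.64
gripper_force: 64.6
time: 7.52
tool_pos: [0.4303, -0.2184, 0.1752]
ee_rot: [0.003, 0.774, 0.633, 0.004]
force: [0.9, -0.1, -0.9]
width: 0.644
gripper_force: 64.1
shift [5.053e+02 4.000e-01 5.900e+00] turns [ 0.01  -0.    -0.184] [-1.000e-03 -1.500e-02  2.958e+00] j7 0.2 t 7.5167
```

```bash
python3 -m creep '[[-1,505,0,6,0.01,0,-0.184],[-1,505,0,6,0.01,0,-0.184],[-1,505,0,6,0.01,0,-0.184],[-1,505,0,6,0.01,0,-0.184],[-1,505,0,6,0.01,0,-0.184],[-1,505,0,6,0.01,0,-0.184],[-1,505,0,6,0.01,0,-0.184],[-1,505,0,6,0.01,0,-0.184]]';  python3 -c "
from h import *
go(.5316,.2766,.17,-1)"
```

```text
time: 8.18
tool_pos: [0.4931, 0.1112, 0.1653]
ee_rot: [-0.004, 0.713, 0.701, -0.003]
force: [0.1, -1.3, 0.0]
width: 0.637
gripper_force: 64.0
shift [166.   35.6  -5. ] turns [-0.011 -0.001  0.   ] [ 1.000e-03 -1.700e-02 -3.141e+00] j7 -0.26 t 8.1833
```

```bash
python3 -m creep '[[-1,40,9,-5,-0.01,0,0],[-1,166,36,-5,-0.01,0,0],[-1,166,36,-5,-0.01,0,0],[-1,166,36,-5,-0.01,0,0],[-1,166,36,-5,-0.01,0,0],[-1,166,36,-5,-0.01,0,0],[-1,166,36,-5,-0.01,0,0]]'; python3 -m creep '[[-1,0,0,20,0,0,0],[-1,0,0,30,0,0,0],[-1,0,0,30,0,0,0],[-1,0,0,30,0,0,0],[-1,0,0,30,0,0,0]]';  python3 -c "
from h import *
go(.5316,.2766,.0775,-1)
crop('side','p3',120,230,200)"
```

```text
time: 8.77
tool_pos: [0.5321, 0.274, 0.1696]
ee_rot: [-0.0, 0.713, 0.701, -0.001]
force: [1.2, -1.6, -0.0]
width: 0.637
gripper_force: 64.0
time: 9.18
tool_pos: [0.533, 0.274, 0.1415]
ee_rot: [-0.0, 0.714, 0.701, 0.001]
force: [0.4, 0.8, -0.9]
width: 0.64
gripper_force: 64.0
shift [ 2.5 -1.5 64. ] turns [ 0.001 -0.001 -0.001] [-2.000e-03 -1.000e-03  3.141e+00] j7 -0.46 t 9.1833
```

View pics/p3.png

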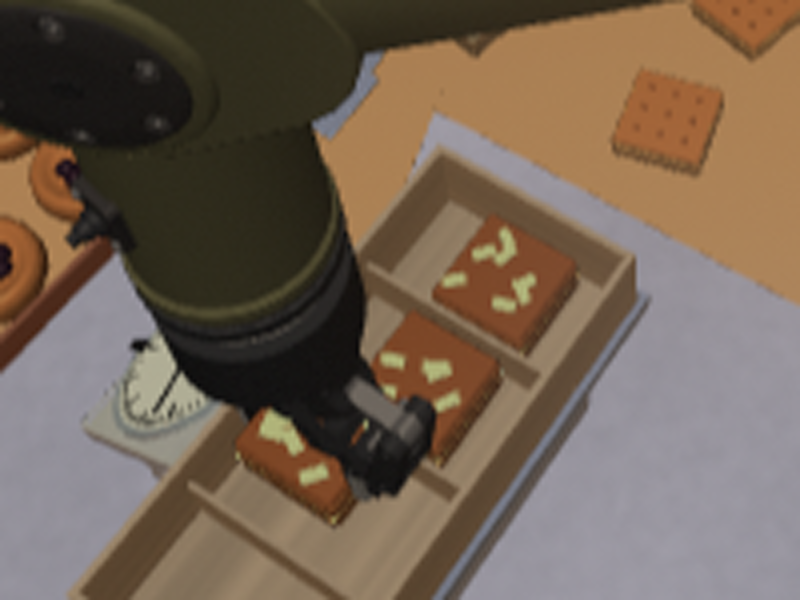

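```bash
python3 -c "
from h import *
f=lambda P:np.array(P)/4+[120,230]
print(p2w('side',f([(335,525),(237,457)]),.1345), p2w('side',f([(340,492),(238,440)]),.1625))"
```

```text
[[0.50742814 0.2962443  0.1345    ]
 [0.56393661 0.2947253  0.1345    ]] [[0.50468059 0.28959516 0.1625    ]
 [0.55670602 0.29430777 0.1625    ]]
```

```bash
python3 -c "
from h import *
f=lambda P:np.array(P)/4+[120,230]
print(p2w('side',f([(190,487),(280,543)]),.1016), 'expect y .310')
print(p2w('side',f([(370,265),(538,376)]),.1016), 'expect y .176')
print(p2w('side',f([(453,492)]),.1016), 'expect y .243')
for z in (.1245,.1345,.1445):print(p2w('side',f([(335,525),(237,457)]),z))"
```

```text
[[0.58721049 0.31043888 0.1016    ]
 [0.53505055 0.30907319 0.1016    ]] expect y .310
[[0.58465198 0.17547599 0.1016    ]
 [0.47891468 0.18127005 0.1016    ]] expect y .176
[[0.48129785 0.24916161 0.1016    ]] expect y .243
[[0.51084822 0.29422988 0.1245    ]
 [0.56813915 0.29268984 0.1245    ]]
[[0.50742814 0.2962443  0.1345    ]
 [0.56393661 0.2947253  0.1345    ]]
[[0.50400805 0.29825872 0.1445    ]
 [0.55973407 0.29676075 0.1445    ]]
```

```bash
python3 -c "
from h import *
im=optics.get_image('top'); hsv=cv2.cvtColor(im,cv2.COLOR_RGB2HSV)
a=(hsv[...,1]>130)&(hsv[...,0]<16)
for v in range(200,234,3):
    r=''.join('#' if q else '.' for q in a[v,120:215]); print(v,r)
print(w2p('top',[[.52,.2395,.16],[.52,.2465,.16],[.52,.1815,.0956]]))"
```

```text
200 ...........############........................................................................
203 ...........#############.......................................................................
206 .............###....####...........######################......................................
209 .............##....#####..........#########....###########.....##....#####..##########.........
212 .......################...........##....####...###########....#####..#####.....##...##.........
215 ........#######.########.........##############.#########.....#############........###.........
218 .........####....######...........#....######.....#######.....#######################..........
221 .........######.######...........###.....######...#######.....###....###..###########..........
224 .............##########..........#######.....############.....####...........########..........
227 .................................##########..###########......#######################..........
230 ...............................................................######################..........
233 ...............................................................................................
[[144.90840827 216.78201869]
 [141.70188459 216.78948197]
 [177.44772401 221.06660552]]
```

Slice3 sits about 5 mm toward -y in the grip, so I'll compensate while lowering.

```bash
python3 -m creep '[[-1,7.5,-2,0,0,0,0],[-1,7.5,-2,0,0,0,0],[-1,7.5,-2,30,0,0,0],[-1,7.5,-2,50,0,0,0],[-1,7.5,-2,60,0,0,0],[-1,7.5,-2,65,0,0,0],[-1,7.5,-2,65,0,0,0],[-1,7.5,-2,65,0,0,0]]';  python3 -c "
from h import *
im=optics.get_image('top'); hsv=cv2.cvtColor(im,cv2.COLOR_RGB2HSV)
a=(hsv[...,1]>130)&(hsv[...,0]<16)
for v in range(200,234,3):
    r=''.join('#' if q else '.' for q in a[v,120:215]); print(v,r)
print(w2p('top',[[.52,.2485,.098],[.52,.2455,.098]]))"
```

```text
time: 9.95
tool_pos: [0.5312, 0.2827, 0.0766]
ee_rot: [-0.0, 0.713, 0.701, 0.001]
force: [0.6, 0.1, 0.6]
width: 0.639
gripper_force: 64.4
200 ...............................................................................................
203 ...............................................................................................
206 ................###########........######################......................................
209 ................############......#########....###########.....#.....#####..##########.........
212 .................###....####......##....####..###########.....#####..#####.....##...##.........
215 .................##....####.......#############.##########....#############........###.........
218 ............###############......##....######.....#######.....#######################..........
221 .............######...#####......###.....######...#######.....###....###..###########..........
224 ..............####...######......#######.....############.....####...........########..........
227 .............#############.......###########.############.....#######################..........
230 ...............................................................######################..........
233 ...............................................................................................
[[148.08192202 220.98036291]
 [149.38727546 220.97733545]]
```

```bash
python3 -m creep '[[-1,-1,0,2,0,0,0],[-1,-1,0,4,0,0,0],[-1,-1,0,6,0,0,0],[-1,-1,0,6,0,0,0]]';python3 -m creep '[[0.58,0,0,0,0,0,0],[0.58,0,0,0,0,0,0],[0.58,0,0,0,0,0,0],[0.58,0,0,0,0,0,0],[0.58,0,0,-10,0,0,0],[0.58,0,0,-50,0,0,0],[0.58,0,0,-90,0,0,0],[0.58,0,0,-100,0,0,0]]';  python3 -c "
from h import *
go(.528,-.0245,.08,13.5)
im=crop('top','p4',80,145,140); pieces(im)"
```

```text
time: 10.33
tool_pos: [0.5314, 0.2815, 0.0703]
ee_rot: [-0.0, 0.713, 0.701, 0.001]
force: [-0.0, 0.7, 1.1]
width: 0.639
gripper_force: 64.5
time: 11.0
tool_pos: [0.534, 0.2827, 0.1774]
ee_rot: [0.001, 0.713, 0.701, 0.005]
force: [0.9, 0.8, 0.9]
width: 0.791
gripper_force: 0.0
shift [-307.9   -1.5   95.3] turns [ 0.01  -0.006 -0.253] [-0.008 -0.014  2.889] j7 -0.48 t 11.0
px800 [441. 378.] xy 424.9 -123.2 size 54 54 ang 5.6
px800 [553. 378.] xy 424.0 -311.1 size 54 55 ang 13.7
px800 [554. 318.] xy 526.5 -317.9 size 55 55 ang 82.6
px800 [442. 318.] xy 528.0 -126.0 size 54 55 ang 75.7
px800 [383. 317.] xy 528.5 -24.9 size 54 54 ang 12.4
px800 [491. 315.] xy 537.1 -209.0 size 86 47 ang 89.9
px800 [607. 311.] xy 539.7 -408.6 size 55 57 ang 4.3
px800 [521. 221.] xy 696.6 -267.1 size 60 29 ang 89.9
```

View pics/p4.png

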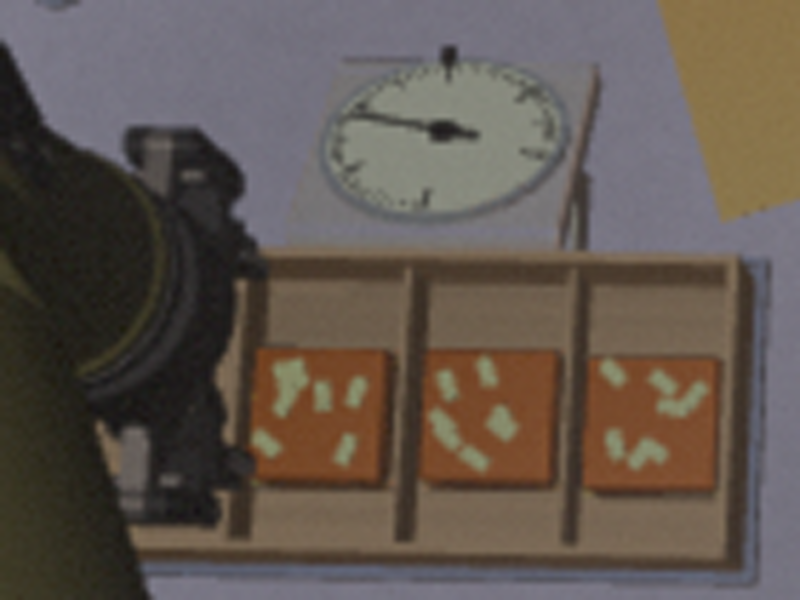

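All three slices lie flat in bays B, C and D. The needle tip is at (355,115), about 1.8 rad. Now the biscuits, first one into bay A.

```bash
python3 -m creep '[[0.65,-308,-1,10,0.01,-0.006,-0.25],[0.65,-308,-1,10,0.01,-0.006,-0.25],[0.65,-308,-1,10,0.01,-0.006,-0.25],[0.65,-308,-1,10,0.01,-0.006,-0.25],[0.65,-308,-1,20,0.01,-0.006,-0.25],[0.65,-308,-1,60,0.01,-0.006,-0.25],[0.65,-308,-1,100,0.01,-0.006,-0.25],[0.65,-308,-1,120,0.01,-0.006,-0.25]]';  python3 -c "
from h import *
go(.529,-.0249,.001,13)"
```

```text
time: 11.72
tool_pos: [0.5263, -0.0158, 0.0753]
ee_rot: [0.0, 0.621, 0.783, -0.003]
force: [1.2, 0.7, 0.1]
width: 0.825
gripper_force: 0.0
shift [-9.1  0.9 74.3] turns [-0.005  0.005  0.003] [-0.007 -0.007 -3.139] j7 0.3 t 11.7167
```

```bash
python3 -m creep '[[0.65,0,0,30,0,0,0],[0.65,0,0,30,0,0,0],[0.65,0,0,30,0,0,0],[0.65,0,0,30,0,0,0]]';  python3 -c "
from h import *
go(.529,-.0249,.001,13)"
```

```text
time: 12.05
tool_pos: [0.5259, -0.0115, 0.0455]
ee_rot: [-0.001, 0.62, 0.785, -0.004]
force: [0.7, 1.0, 0.1]
width: 0.828
gripper_force: 0.0
shift [-13.6   0.3  44.6] turns [-0.008  0.004  0.008] [-0.006 -0.013 -3.134] j7 0.31 t 12.05
```

```bash
python3 -m creep '[[0.65,-13.5,0.5,0,-0.008,0.004,0],[0.65,-13.5,0.5,20,-0.008,0.004,0],[0.65,-13.5,0.5,40,-0.008,0.004,0],[0.65,-13.5,0.5,45,-0.008,0.004,0],[0.65,-13.5,0.5,45,-0.008,0.004,0],[0.65,-13.5,0.5,45,-0.008,0.004,0],[0.65,-13.5,0.5,45,-0.008,0.004,0]]';python3 -m creep '[[-1,0,0,0,0,0,0],[-1,0,0,0,0,0,0],[-1,0,0,0,0,0,0],[-1,0,0,0,0,0,0],[-1,0,0,0,0,0,0],[-1,0,0,-10,0,0,0],[-1,0,0,-50,0,0,0],[-1,0,0,-90,0,0,0]]'; python3 -m creep '[[-1,0,0,-40,0,0,0],[-1,0,0,-65,0,0,0],[-1,0,0,-65,0,0,0],[-1,0,0,-65,0,0,0]]'; python3 -c "
from h import *
go(.5328,.3436,.17,-1)"
```

```text
time: 12.63
tool_pos: [0.5293, -0.0253, 0.0008]
ee_rot: [0.0, 0.62, 0.785, 0.0]
force: [-0.5, -0.1, -0.8]
width: 0.82
gripper_force: 0.0
time: 13.3
tool_pos: [0.5259, -0.0261, 0.0891]
ee_rot: [-0.002, 0.62, 0.784, -0.003]
force: [1.2, 0.1, -0.5]
width: 0.64
gripper_force: 63.6
time: 13.63
tool_pos: [0.5293, -0.0258, 0.1564]
ee_rot: [0.001, 0.62, 0.784, 0.001]
force: [-0.7, -0.2, -1.0]
width: 0.638
gripper_force: 63.6
shift [358.6  88.8 -13.3] turns [ 0.002 -0.001  0.25 ] [ 1.000e-03  3.000e-03 -2.891e+00] j7 0.29 t 13.6333
```

```bash
python3 -m creep '[[-1,359,89,-14,0,0,0.25],[-1,359,89,-14,0,0,0.25],[-1,359,89,-14,0,0,0.25],[-1,359,89,-14,0,0,0.25],[-1,359,89,-14,0,0,0.25],[-1,359,89,-14,0,0,0.25],[-1,359,89,-14,0,0,0.25],[-1,359,89,-14,0,0,0.25]]'; python3 -m creep '[[-1,0,0,0,0,0,0],[-1,0,0,0,0,0,0]]'; python3 -c "
from h import *
go(.5328,.3436,.15,-1)"
```

```text
time: 14.3
tool_pos: [0.53, 0.2995, 0.1643]
ee_rot: [-0.001, 0.713, 0.701, -0.003]
force: [1.2, -0.2, 0.9]
width: 0.635
gripper_force: 63.6
time: 14.47
tool_pos: [0.529, 0.3012, 0.1638]
ee_rot: [-0.001, 0.711, 0.703, -0.003]
force: [0.6, -0.4, -0.0]
width: 0.639
gripper_force: 63.6
shift [42.4  3.4 13.7] turns [-0.006  0.002  0.007] [-3.000e-03 -9.000e-03 -3.135e+00] j7 -0.51 t 14.4667
```

```bash
python3 -m creep '[[-1,42,3.5,0,-0.006,0.002,0.007],[-1,42,3.5,20,-0.006,0.002,0.007],[-1,42,3.5,24,-0.006,0.002,0.007],[-1,42,3.5,24,-0.006,0.002,0.007],[-1,42,3.5,24,-0.006,0.002,0.007]]'; cat >> h.py <<'E'
def mask(z,y,lo=80,hi=215,r=(196,240)):
    im=optics.get_image('top'); hsv=cv2.cvtColor(im,cv2.COLOR_RGB2HSV)
    a=(hsv[...,1]>130)&(hsv[...,0]<16)
    for v in range(*r,3): print(v,''.join('#' if q else '.' for q in a[v,lo:hi]))
    print('expected edge cols of piece centred at y:',(w2p('top',[[.53,y+.028,z],[.53,y-.028,z]])[:,0]-lo).round(1))
E
python3 -c "
from h import *
go(.5328,.3436,.08,-1); mask(.156,.3436)"
```

```text
time: 14.88
tool_pos: [0.5359, 0.3374, 0.1415]
ee_rot: [0.001, 0.717, 0.698, 0.001]
force: [-0.1, 0.2, 0.5]
width: 0.638
gripper_force: 63.6
shift [ 6.2 -3.4 61.4] turns [ 0.003  0.001 -0.009] [ 1.000e-03 -4.000e-03  3.132e+00] j7 -0.56 t 14.8833
196 .......................................................................................................................................
199 ...................##########....##....................................................................................................
202 ...................################....................................................................................................
205 ..................##############.##....................................................................................................
208 .................#####.#.#####..###..........###.....###############......#########....###########.....##...##################.........
211 ................###.##########..###.........####......#..####...####......##....####...###########.....###....###.....####.###.........
214 .........
[... 600 characters left out ...]
##########..######......#########....###########.....########...##.#########..........
229 ..................................................#..#############.........####...##############......#######################..........
232 .......................................................................................................................................
235 .......................................................................................................................................
238 .......................................................................................................................................
expected edge cols of piece centred at y: [ 5.4 30.9]
```

```bash
python3 -m creep '[[-1,8,-3.5,0,0,0,-0.009],[-1,8,-3.5,0,0,0,-0.009],[-1,8,-3.5,30,0,0,-0.009],[-1,8,-3.5,55,0,0,-0.009],[-1,8,-3.5,60,0,0,-0.009],[-1,8,-3.5,60,0,0,-0.009],[-1,8,-3.5,60,0,0,-0.009]]'; python3 -c "
from h import *
go(.5328,.3436,.07,-1); mask(.097,.3436,r=(196,228))"
```

```text
time: 15.52
tool_pos: [0.5321, 0.3479, 0.0821]
ee_rot: [0.001, 0.712, 0.702, 0.001]
force: [0.6, -1.5, -1.7]
width: 0.64
gripper_force: 85.8
shift [-4.3  0.7 12.1] turns [ 0.003 -0.001  0.003] [ 1.000e-03  5.000e-03 -3.139e+00] j7 -0.55 t 15.5167
196 .......................................................................................................................................
199 .......................................................................................................................................
202 .......................................................................................................................................
205 ........................#########......................................................................................................
208 ........................##############......#####....###############......#########...############....##....##################.........
211 .......................###############......####......########..####......##....####...##########.....####....###.....###..###.........
214 ......................################......#####...###...##....####......###...##################....#############...#....###.........
217 .....................################.......####...#################..........#######....########.....##############....#####..........
220 ......................###############.......########################.....###....#####......######.....####...################..........
223 ........................#############......#.....##########....####......#####.....##############.....####...##......########..........
226 .......................##############......################..######......#########...###########......#######...#############..........
expected edge cols of piece centred at y: [15.  39.3]
```

```bash
python3 -m creep '[[-1,-1,0,5,0,0,0],[-1,-1,0,9,0,0,0],[-1,-1,0,12,0,0,0],[-1,-1,0,12,0,0,0],[-1,-1,0,12,0,0,0]]';python3 -m creep '[[0.58,0,0,0,0,0,0],[0.58,0,0,0,0,0,0],[0.58,0,0,0,0,0,0],[0.58,0,0,0,0,0,0],[0.58,0,0,-10,0,0,0],[0.58,0,0,-50,0,0,0],[0.58,0,0,-90,0,0,0],[0.58,0,0,-90,0,0,0]]';  python3 -c "
from h import *
go(.529,-.1265,.08,-14)
im=crop('top','tmp',80,145,140); pieces(im)"
```

```text
time: 15.98
tool_pos: [0.5324, 0.3477, 0.0702]
ee_rot: [0.001, 0.712, 0.702, 0.002]
force: [-0.5, -0.2, 0.8]
width: 0.638
gripper_force: 86.2
time: 16.65
tool_pos: [0.5366, 0.3497, 0.17]
ee_rot: [0.002, 0.712, 0.702, 0.009]
force: [1.3, 0.4, 1.1]
width: 0.789
gripper_force: 0.0
shift [-477.2   -1.6   84.9] turns [ 0.014 -0.012  0.229] [ 0.018  0.021 -2.912] j7 -0.57 t 16.65
px800 [441. 378.] xy 424.9 -123.2 size 54 54 ang 5.6
px800 [553. 378.] xy 424.1 -311.2 size 54 56 ang 12.9
px800 [554. 318.] xy 526.4 -318.0 size 55 55 ang 82.9
px800 [491. 315.] xy 535.8 -209.0 size 86 45 ang 89.9
px800 [442. 318.] xy 527.8 -126.5 size 54 55 ang 75.7
px800 [607. 310.] xy 539.7 -409.0 size 55 57 ang 4.6
px800 [521. 221.] xy 696.6 -267.1 size 60 29 ang 89.9
```

```bash
python3 -m creep '[[0.65,-477,-2,5,0.014,-0.012,0.225],[0.65,-477,-2,5,0.014,-0.012,0.225],[0.65,-477,-2,5,0.014,-0.012,0.225],[0.65,-477,-2,5,0.014,-0.012,0.225],[0.65,-477,-2,5,0.014,-0.012,0.225],[0.65,-477,-2,5,0.014,-0.012,0.225],[0.65,-477,-2,5,0.014,-0.012,0.225],[0.65,-477,-2,5,0.014,-0.012,0.225]]'; python3 -m creep '[[0.65,0,0,0,0,0,0],[0.65,0,0,0,0,0,0]]'; python3 -c "
from h import *
go(.529,-.1265,.06,-14.3)"
```

```text
time: 17.37
tool_pos: [0.5251, 0.012, 0.1561]
ee_rot: [-0.0, 0.787, 0.617, -0.007]
force: [0.7, 0.0, 0.2]
width: 0.825
gripper_force: 0.0
time: 17.53
tool_pos: [0.5254, 0.0105, 0.1563]
ee_rot: [-0.0, 0.789, 0.615, -0.007]
force: [0.4, 1.7, 0.8]
width: 0.825
gripper_force: 0.0
shift [-130.9   37.8   97.4] turns [-0.009  0.011  0.003] [-0.017 -0.014 -3.139] j7 -0.27 t 17.5333
```

```bash
python3 -m creep '[[0.65,-131,38,0,-0.009,0.011,0],[0.65,-131,38,50,-0.009,0.011,0],[0.65,-131,38,97,-0.009,0.011,0],[0.65,-131,38,97,-0.009,0.011,0],[0.65,-131,38,97,-0.009,0.011,0],[0.65,-131,38,97,-0.009,0.011,0],[0.65,-131,38,97,-0.009,0.011,0]]'; python3 -c "
from h import *
go(.529,-.1265,.001,-14.3)"
```

```text
time: 18.12
tool_pos: [0.5303, -0.1219, 0.0597]
ee_rot: [-0.001, 0.786, 0.618, -0.001]
force: [0.1, 0.6, -0.1]
width: 0.827
gripper_force: 0.0
shift [-4.8 -0.1 58.7] turns [-0.002 -0.     0.01 ] [ 0.000e+00 -3.000e-03 -3.131e+00] j7 0.09 t 18.1167
```

```bash
python3 -m creep '[[0.65,-7,0,0,0,0,0.01],[0.65,-7,0,30,0,0,0.01],[0.65,-7,0,55,0,0,0.01],[0.65,-7,0,59,0,0,0.01],[0.65,-7,0,59,0,0,0.01],[0.65,-7,0,59,0,0,0.01]]';python3 -m creep '[[-1,0,0,0,0,0,0],[-1,0,0,0,0,0,0],[-1,0,0,0,0,0,0],[-1,0,0,0,0,0,0],[-1,0,0,0,0,0,0],[-1,0,0,-10,0,0,0],[-1,0,0,-50,0,0,0],[-1,0,0,-90,0,0,0]]'; python3 -m creep '[[-1,0,0,-40,0,0,0],[-1,0,0,-75,0,0,0],[-1,0,0,-75,0,0,0],[-1,0,0,-75,0,0,0]]'; python3 -c "
from h import *
go(.529,.1425,.165,-1)"
```

```text
time: 18.62
tool_pos: [0.5301, -0.1295, 0.0027]
ee_rot: [0.001, 0.789, 0.614, 0.001]
force: [-0.1, -0.2, 0.6]
width: 0.826
gripper_force: 0.0
time: 19.28
tool_pos: [0.527, -0.1299, 0.0917]
ee_rot: [-0.001, 0.79, 0.613, -0.002]
force: [1.8, -0.3, 0.5]
width: 0.639
gripper_force: 63.5
time: 19.62
tool_pos: [0.5305, -0.1304, 0.1697]
ee_rot: [0.002, 0.79, 0.613, 0.003]
force: [-0.1, 0.5, -0.5]
width: 0.631
gripper_force: 63.6
shift [264.  -69.1   4.8] turns [ 0.006 -0.001 -0.233] [-2.000e-03 -9.000e-03  2.909e+00] j7 0.03 t 19.6167
```

```bash
python3 -m creep '[[-1,264,-69,5,0.006,0,-0.233],[-1,264,-69,5,0.006,0,-0.233],[-1,264,-69,5,0.006,0,-0.233],[-1,264,-69,5,0.006,0,-0.233],[-1,264,-69,5,0.006,0,-0.233],[-1,264,-69,5,0.006,0,-0.233],[-1,264,-69,5,0.006,0,-0.233],[-1,264,-69,5,0.006,0,-0.233]]'; python3 -m creep '[[-1,0,0,0,0,0,0],[-1,0,0,5,0,0,0],[-1,0,0,5,0,0,0]]'; python3 -c "
from h import *
go(.529,.1425,.1,-1); mask(.177,.1425,r=(180,228))"
```

```text
time: 20.28
tool_pos: [0.5249, 0.1503, 0.1595]
ee_rot: [-0.004, 0.71, 0.705, -0.002]
force: [-0.5, 0.9, -0.1]
width: 0.637
gripper_force: 63.6
time: 20.53
tool_pos: [0.5266, 0.1406, 0.1548]
ee_rot: [-0.003, 0.714, 0.7, -0.003]
force: [0.6, -0.3, -0.3]
width: 0.641
gripper_force: 63.6
shift [ 2.   2.8 54.7] turns [-0.008  0.001 -0.002] [1.000e-03 1.300e-02 3.139e+00] j7 -0.27 t 20.5333
180 .......................................................................................................................................
183 .......................................................................................................................................
186 .......................................................................................................................................
189 .......................................................................................................................................
192 .......................................................................................................................................
195 ........
[... 883 characters left out ...]
...............................................................###...##..##.........
216 ...............########################........................................................................#........######.........
219 .............##########################.................................................................................#####..........
222 .............##########################............................................................................#....#####..........
225 .............#########################..........................................................................#.......#.###..........
expected edge cols of piece centred at y: [ 95.1 121.1]
```

```bash
python3 -m creep '[[-1,2.5,2.5,0,-0.008,0,0],[-1,2.5,2.5,20,-0.008,0,0],[-1,2.5,2.5,45,-0.008,0,0],[-1,2.5,2.5,52,-0.008,0,0],[-1,2.5,2.5,54,-0.008,0,0],[-1,2.5,2.5,54,-0.008,0,0],[-1,2.5,2.5,54,-0.008,0,0]]'; python3 -c "
from h import *
go(.529,.1425,.097,-1); crop('top','p5',80,145,140)"
```

```text
time: 21.17
tool_pos: [0.5303, 0.1454, 0.1033]
ee_rot: [0.001, 0.713, 0.701, 0.002]
force: [0.5, 0.9, 0.1]
width: 0.634
gripper_force: 63.5
shift [-2.9 -1.3  6.3] turns [ 0.003 -0.001 -0.   ] [-2.000e-03 -5.000e-03  3.142e+00] j7 -0.26 t 21.1667
```

View pics/p5.png

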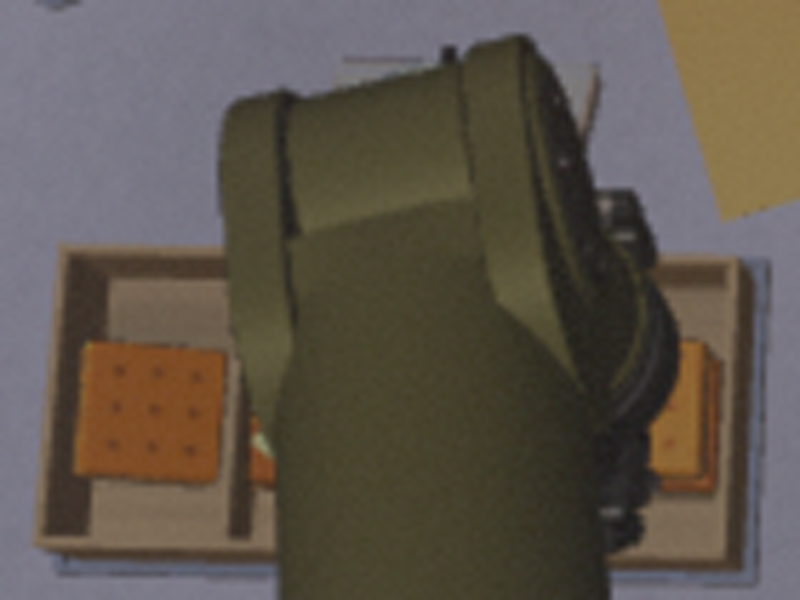

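```bash
python3 -c "
from h import *
f=lambda P:np.array(P)/5.714+[80,145]
print(p2w('top',f([(85,342),(76,472)]),.0845)[:,:2],p2w('top',f([(224,350),(218,480)]),.0664)[:,:2])
print('held right edge',p2w('top',f([(703,400)]),.117)[:,:2])"
```

```text
[[0.56039354 0.37821355]
 [0.50680154 0.37839396]] [[0.56016144 0.32695018]
 [0.50582779 0.32636364]]
held right edge [[0.53054901 0.11956951]]
```

```bash
python3 -m creep '[[-1,-5,-1,0,0,0,0],[-1,-5,-1,0,0,0,0],[-1,-5,-1,3,0,0,0],[-1,-5,-1,6,0,0,0],[-1,-5,-1,6,0,0,0],[-1,-5,-1,6,0,0,0]]'; python3 -c "
from h import *
go(.529,.1405,.094,-1); mask(.114,.1425,lo=160,r=(204,234))"
```

```text
time: 21.72
tool_pos: [0.5281, 0.1403, 0.0959]
ee_rot: [0.0, 0.713, 0.701, 0.001]
force: [0.5, -0.0, 0.7]
width: 0.635
gripper_force: 63.7
shift [0.2 0.8 1.9] turns [ 0.001 -0.     0.001] [ 1.000e-03  2.000e-03 -3.141e+00] j7 -0.25 t 21.7167
204 .......................................................
207 .............................................#.........
210 .............................................#.........
213 .............................................#.........
216 ........................................#....#.........
219 ......................................#......#.........
222 ............................................#..........
225 ............................................#..........
228 ............................................#..........
231 .......................................................
expected edge cols of piece centred at y: [20.8 45.5]
```

```bash
python3 -m creep '[[-1,0,0,2,0,0,0],[-1,0,0,2,0,0,0],[0.58,0,0,2,0,0,0],[0.58,0,0,2,0,0,0],[0.58,0,0,2,0,0,0],[0.58,0,0,2,0,0,0]]';python3 -m creep '[[0.58,0,0,-10,0,0,0],[0.58,0,0,-40,0,0,0],[0.58,0,0,-70,0,0,0],[0.65,-120,-40,-70,0,0,0],[0.65,-240,-100,-70,0,0,0],[0.65,-265,-105,-70,0,0,0],[0.65,-265,-105,-70,0,0,0],[0.65,-265,-105,-70,0,0,0]]';  python3 -c "
from h import *
go(.4255,-.1245,.06,5.6)
im=crop('top','p6',80,145,140); pieces(im); crop('side','p7',110,225,200)"
```

```text
time: 22.27
tool_pos: [0.5283, 0.1404, 0.0941]
ee_rot: [0.0, 0.713, 0.701, 0.001]
force: [0.1, 0.3, -0.4]
width: 0.79
gripper_force: 0.0
time: 22.93
tool_pos: [0.4478, -0.0537, 0.1647]
ee_rot: [0.001, 0.713, 0.701, 0.002]
force: [-0.7, -1.3, 0.1]
width: 0.824
gripper_force: 0.0
shift [-71.3 -21.4 104.6] turns [ 0.003 -0.001 -0.115] [-2.000e-03 -5.000e-03  3.027e+00] j7 0.0 t 22.9333
px800 [445. 378.] xy 425.5 -129.4 size 54 41 ang 5.6
px800 [553. 378.] xy 424.1 -311.1 size 54 55 ang 13.3
px800 [554. 318.] xy 526.5 -317.9 size 55 55 ang 82.6
px800 [491. 315.] xy 535.8 -209.0 size 86 45 ang 89.9
px800 [607. 310.] xy 539.7 -408.8 size 55 56 ang 4.0
px800 [521. 221.] xy 696.6 -267.1 size 60 29 ang 89.9
```

View pics/p7.png

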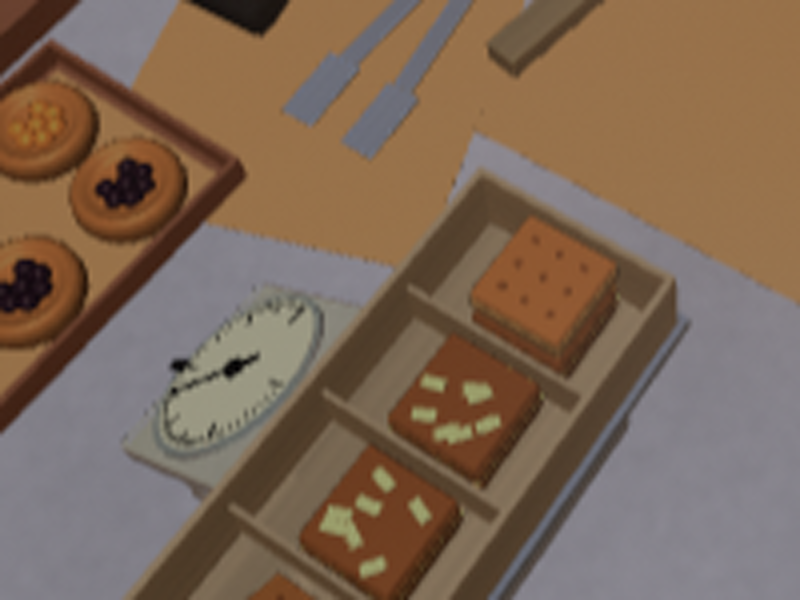

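Bay D holds slice and biscuit below the rim; the needle at (172,390) is near 2.5 rad. Next biscuit.

```bash
python3 -m creep '[[0.65,-72,-22,0,0.003,0,-0.115],[0.65,-72,-22,40,0.003,0,-0.115],[0.65,-72,-22,80,0.003,0,-0.115],[0.65,-72,-22,104,0.003,0,-0.115],[0.65,-72,-22,104,0.003,0,-0.115],[0.65,-72,-22,104,0.003,0,-0.115],[0.65,-72,-22,104,0.003,0,-0.115]]'; python3 -c "
from h import *
go(.4255,-.1255,.001,5.6)"
```

```text
time: 23.62
tool_pos: [0.4273, -0.1234, 0.0616]
ee_rot: [0.0, 0.671, 0.741, 0.0]
force: [-0.5, 0.1, 1.5]
width: 0.825
gripper_force: 0.0
shift [-2.  -2.  60.6] turns [ 0.001 -0.     0.001] [ 0.00e+00  2.00e-03 -3.14e+00] j7 0.36 t 23.6167
```

```bash
python3 -m creep '[[0.65,-2,-2,0,0,0,0],[0.65,-2,-2,30,0,0,0],[0.65,-2,-2,55,0,0,0],[0.65,-2,-2,60,0,0,0],[0.65,-2,-2,60,0,0,0],[0.65,-2,-2,60,0,0,0]]';python3 -m creep '[[-1,0,0,0,0,0,0],[-1,0,0,0,0,0,0],[-1,0,0,0,0,0,0],[-1,0,0,0,0,0,0],[-1,0,0,0,0,0,0],[-1,0,0,-10,0,0,0],[-1,0,0,-50,0,0,0],[-1,0,0,-90,0,0,0]]'; python3 -m creep '[[-1,0,0,-40,0,0,0],[-1,0,0,-75,0,0,0],[-1,0,0,-75,0,0,0],[-1,0,0,-75,0,0,0]]'; python3 -c "
from h import *
go(.530,.2096,.165,-1)"
```

```text
time: 24.12
tool_pos: [0.4249, -0.1258, 0.0012]
ee_rot: [0.0, 0.671, 0.741, 0.0]
force: [-0.7, -0.0, 0.3]
width: 0.826
gripper_force: 0.0
time: 24.78
tool_pos: [0.4221, -0.1263, 0.0908]
ee_rot: [-0.001, 0.672, 0.741, -0.002]
force: [2.0, 0.7, 0.3]
width: 0.634
gripper_force: 63.6
time: 25.12
tool_pos: [0.4258, -0.1263, 0.1684]
ee_rot: [0.002, 0.672, 0.741, 0.003]
force: [0.5, 0.2, -1.2]
width: 0.637
gripper_force: 63.7
shift [324.1 136.4   4.5] turns [ 0.006 -0.001  0.115] [ 2.000e-03  9.000e-03 -3.026e+00] j7 0.26 t 25.1167
```

```bash
python3 -m creep '[[-1,324,136,4,0.006,0,0.115],[-1,324,136,4,0.006,0,0.115],[-1,324,136,4,0.006,0,0.115],[-1,324,136,4,0.006,0,0.115],[-1,324,136,4,0.006,0,0.115],[-1,324,136,4,0.006,0,0.115],[-1,324,136,4,0.006,0,0.115],[-1,324,136,4,0.006,0,0.115]]'; python3 -m creep '[[-1,0,0,0,0,0,0],[-1,0,0,0,0,0,0]]'; python3 -c "
from h import *
go(.530,.2096,.12,-1)"
```

```text
time: 25.78
tool_pos: [0.5211, 0.1921, 0.1602]
ee_rot: [-0.003, 0.713, 0.701, -0.003]
force: [0.6, -0.9, -0.7]
width: 0.637
gripper_force: 63.7
time: 25.95
tool_pos: [0.5205, 0.1932, 0.1596]
ee_rot: [-0.003, 0.711, 0.703, -0.004]
force: [-1.3, -0.3, -0.2]
width: 0.637
gripper_force: 63.7
shift [16.6  9.7 39.5] turns [-0.01   0.002  0.005] [-3.000e-03 -1.500e-02 -3.136e+00] j7 -0.35 t 25.95
```

```bash
python3 -m creep '[[-1,16.5,9.5,0,-0.01,0.002,0],[-1,16.5,9.5,0,-0.01,0.002,0],[-1,16.5,9.5,15,-0.01,0.002,0],[-1,16.5,9.5,25,-0.01,0.002,0],[-1,16.5,9.5,39,-0.01,0.002,0],[-1,16.5,9.5,39,-0.01,0.002,0],[-1,16.5,9.5,39,-0.01,0.002,0]]'; python3 -c "
from h import *
go(.530,.2096,.1,-1); mask(.136,.2096,r=(196,232))"
```

```text
time: 26.53
tool_pos: [0.53, 0.2055, 0.1211]
ee_rot: [-0.0, 0.714, 0.701, 0.0]
force: [-1.4, 0.5, -1.1]
width: 0.638
gripper_force: 63.7
shift [ 4.1 -0.1 21.1] turns [ 0.    -0.001 -0.001] [-1.000e-03 -0.000e+00  3.141e+00] j7 -0.36 t 26.5333
196 .......................................................................................................................................
199 .......................................................................................................................................
202 .......................................................................................................................................
205 ........................................................................................#....###.......................................
208 ........................................................................................####.#####....######.##..#.######.##.#.........
211 ......................................................................................#.....#.####....##.###...####...###....#.........
214 .............
[... 176 characters left out ...]
..................................#..........####.......####...###....##...##.........
220 ........................................................................................##....###....#......................##.........
223 ..............................................................................................###....#...###....##.....##...#..........
226 ......................................................................................###########....#......................#..........
229 .......................................................................................##########.....#####.#################..........
expected edge cols of piece centred at y: [68.8 93.9]
```

```bash
python3 -m creep '[[-1,5,0,0,0,0,0],[-1,5,0,8,0,0,0],[-1,5,0,16,0,0,0],[-1,5,0,16,0,0,0],[-1,5,0,16,0,0,0]]'; cat >> h.py <<'E'
def prof(z,y,x=.52,lo=80,hi=215):
    im=optics.get_image('top'); hsv=cv2.cvtColor(im,cv2.COLOR_RGB2HSV); e=w2p('top',[[x,y+.028,z],[x,y-.028,z]])
    v=int(e[:,1].mean()); c=int(e[1,0])
    print('row',v,'expected R edge',e[1,0].round(1)); 
    for u in range(c-9,c+10): print(u,hsv[v-2:v+3,u].mean(0).round().astype(int),end=' ')
    print()
E
python3 -c "
from h import *
go(.530,.2096,.096,-1); prof(.119,.2096,.518)"
```

```text
time: 27.0
tool_pos: [0.5306, 0.2119, 0.1051]
ee_rot: [0.0, 0.713, 0.701, 0.001]
force: [0.5, -0.3, -0.3]
width: 0.636
gripper_force: 63.7
shift [-2.3 -0.6  9.1] turns [ 0.001 -0.001  0.001] [ 2.000e-03  2.000e-03 -3.141e+00] j7 -0.36 t 27.0
row 220 expected R edge 175.3
166 [ 16 167 139] 167 [ 15 165 136] 168 [ 15 164 139] 169 [ 16 164 140] 170 [ 16 164 141] 171 [ 16 166 140] 172 [ 15 170 128] 173 [ 14 147  93] 174 [ 13 136  77] 175 [ 12 163 124] 176 [ 11 161  97] 177 [ 11 127  74] 178 [ 15  83 105] 179 [15 84 90] 180 [13 86 66] 181 [ 13 136  83] 182 [ 16 165 137] 183 [ 16 164 142] 184 [ 16 165 141]
```

```bash
python3 -m creep '[[-1,-6,0,0,0,0,0],[-1,-6,0,0,0,0,0],[-1,-6,0,3,0,0,0],[-1,-6,0,6,0,0,0],[-1,-6,0,8,0,0,0],[-1,-6,0,8,0,0,0],[-1,-6,0,8,0,0,0]]'; python3 -c "
from h import *
go(.530,.2096,.094,-1); prof(.112,.2096,.518)"
```

```text
time: 27.63
tool_pos: [0.531, 0.2062, 0.0978]
ee_rot: [0.0, 0.713, 0.701, 0.001]
force: [0.4, -0.1, 1.0]
width: 0.634
gripper_force: 63.8
shift [ 3.4 -1.   3.8] turns [ 0.002 -0.002  0.001] [ 3.000e-03  4.000e-03 -3.141e+00] j7 -0.35 t 27.6333
row 220 expected R edge 175.9
166 [ 15 154 118] 167 [ 16 166 140] 168 [ 16 165 141] 169 [ 16 165 140] 170 [ 16 166 137] 171 [ 16 164 139] 172 [ 16 163 140] 173 [ 16 166 141] 174 [ 16 162 142] 175 [ 16 165 136] 176 [ 14 161 100] 177 [ 13 115  71] 178 [15 87 99] 179 [16 84 98] 180 [14 84 67] 181 [ 13 131  79] 182 [ 16 163 137] 183 [ 16 163 143] 184 [ 16 161 142]
```

```bash
python3 -m creep '[[-1,0,0,4,0,0,0],[-1,0,0,4,0,0,0],[0.58,0,0,4,0,0,0],[0.58,0,0,4,0,0,0],[0.58,0,0,4,0,0,0],[0.58,0,0,4,0,0,0]]';python3 -m creep '[[0.58,0,0,-10,0,0,0],[0.58,0,0,-40,0,0,0],[0.58,0,0,-70,0,0,0],[0.65,-120,-40,-70,0,0,0],[0.65,-320,-105,-70,0,0,0],[0.65,-320,-105,-70,0,0,0],[0.65,-320,-105,-70,0,0,0],[0.65,-320,-105,-70,0,0,0]]';  python3 -m creep '[[0.65,-150,0,0,0,0,0],[0.65,-150,0,0,0,0,0],[0.65,-150,0,0,0,0,0],[0.65,-150,0,0,0,0,0],[0.65,-150,0,0,0,0,0],[0.65,-150,0,0,0,0,0]]'; python3 -c "
from h import *
go(.4255,-.312,.06,13)
im=crop('side','p8',105,225,220); crop('top','tmp',100,100,100); pieces(optics.get_image('top'))"
```

```text
time: 28.18
tool_pos: [0.5312, 0.2062, 0.0941]
ee_rot: [0.0, 0.713, 0.701, 0.002]
force: [-0.5, -0.2, 0.2]
width: 0.79
gripper_force: 0.0
time: 28.85
tool_pos: [0.462, 0.0075, 0.1643]
ee_rot: [0.0, 0.713, 0.701, 0.002]
force: [-0.1, -1.2, 0.2]
width: 0.823
gripper_force: 0.0
time: 29.35
tool_pos: [0.46, -0.1425, 0.1639]
ee_rot: [0.001, 0.715, 0.7, 0.002]
force: [1.3, 0.4, -0.5]
width: 0.825
gripper_force: 0.0
shift [-170.5  -31.2  103.3] turns [ 0.004 -0.002 -0.248] [-0.003 -0.006  2.893] j7 0.23 t 29.35
px800 [574. 372.] xy 434.5 -346.8 size 54 56 ang 13.5
px800 [554. 318.] xy 526.5 -317.8 size 55 55 ang 82.6
px800 [607. 310.] xy 540.0 -408.6 size 55 56 ang 3.5
px800 [521. 221.] xy 696.6 -267.1 size 60 29 ang 89.9
```

View pics/p8.png

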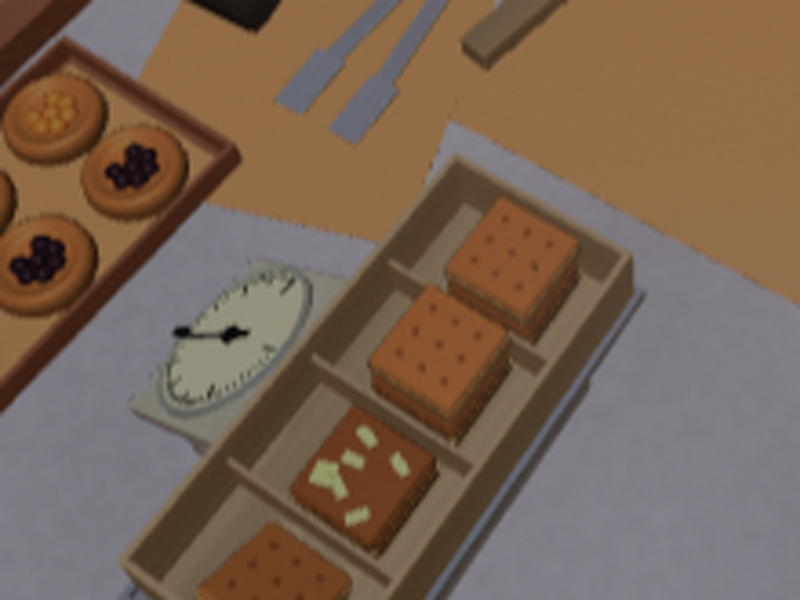

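View pics/tmp.png

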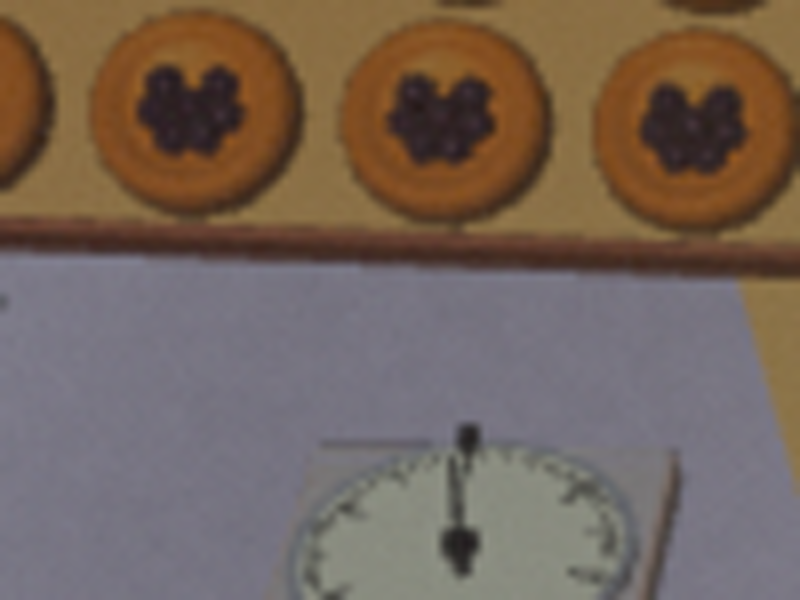

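The needle sits just short of the marker, at about 2.92 rad, so one more biscuit is needed. It goes into bay B. One of the spare biscuits was knocked aside, but I don't need it.

```bash
python3 -c "
from h import *
go(.5275,-.319,.06,-7.4)"; python3 -m creep '[[0.65,0,0,0,0,0,0]]'
```

```text
shift [-179.    69.5  103. ] turns [ 0.003 -0.003  0.114] [ 0.005  0.004 -3.027] j7 0.23 t 29.5
time: 29.58
tool_pos: [0.4603, -0.1392, 0.1632]
ee_rot: [0.0, 0.712, 0.702, 0.002]
force: [0.8, 0.4, 0.7]
width: 0.828
gripper_force: 0.0
```

```bash
python3 -m creep '[[0.65,-179,70,0,0.003,-0.003,0.114],[0.65,-179,70,0,0.003,-0.003,0.114],[0.65,-179,70,0,0.003,-0.003,0.114],[0.65,-179,70,0,0.003,-0.003,0.114],[0.65,-179,70,0,0.003,-0.003,0.114],[0.65,-179,70,60,0.003,-0.003,0.114],[0.65,-179,70,100,0.003,-0.003,0.114],[0.65,-179,70,100,0.003,-0.003,0.114]]';python3 -m creep '[[0.65,0,0,0,0,0,0],[0.65,0,0,0,0,0,0],[0.65,0,0,0,0,0,0]]'; python3 -c "
from h import *
go(.5275,-.3195,.001,-7.4)"
```

```text
time: 30.25
tool_pos: [0.5252, -0.3179, 0.0572]
ee_rot: [-0.004, 0.751, 0.66, -0.002]
force: [-0.7, 1.8, 0.2]
width: 0.826
gripper_force: 0.0
time: 30.5
tool_pos: [0.5287, -0.3208, 0.0645]
ee_rot: [0.001, 0.751, 0.66, 0.0]
force: [-0.2, 0.4, 0.4]
width: 0.822
gripper_force: 0.0
shift [ 1.2 -1.5 63.5] turns [ 0.002  0.001 -0.001] [ 2.000e-03 -3.000e-03  3.141e+00] j7 0.65 t 30.5
```

```bash
python3 -m creep '[[0.65,1,-1.5,0,0,0,0],[0.65,1,-1.5,30,0,0,0],[0.65,1,-1.5,58,0,0,0],[0.65,1,-1.5,63,0,0,0],[0.65,1,-1.5,63,0,0,0],[0.65,1,-1.5,63,0,0,0]]';python3 -m creep '[[-1,0,0,0,0,0,0],[-1,0,0,0,0,0,0],[-1,0,0,0,0,0,0],[-1,0,0,0,0,0,0],[-1,0,0,0,0,0,0],[-1,0,0,-10,0,0,0],[-1,0,0,-50,0,0,0],[-1,0,0,-90,0,0,0]]'; python3 -m creep '[[-1,0,0,-40,0,0,0],[-1,0,0,-75,0,0,0],[-1,0,0,-75,0,0,0],[-1,0,0,-75,0,0,0]]'; python3 -c "
from h import *
go(.530,.2766,.165,-1)"
```

```text
time: 31.0
tool_pos: [0.5268, -0.3202, 0.0016]
ee_rot: [0.001, 0.752, 0.659, 0.0]
force: [0.5, -0.3, 0.3]
width: 0.826
gripper_force: 0.0
time: 31.67
tool_pos: [0.5244, -0.3187, 0.0902]
ee_rot: [-0.002, 0.752, 0.659, -0.001]
force: [1.0, -0.0, 0.8]
width: 0.64
gripper_force: 64.2
time: 32.0
tool_pos: [0.5273, -0.3206, 0.1686]
ee_rot: [0.003, 0.752, 0.659, 0.001]
force: [0.4, -0.4, -0.5]
width: 0.632
gripper_force: 64.3
shift [592.4 -75.5   2.1] turns [ 0.006  0.002 -0.114] [ 3.000e-03 -9.000e-03  3.028e+00] j7 0.58 t 32.0
```

```bash
python3 -m creep '[[-1,592,-75,0,0.006,0,-0.114],[-1,592,-75,0,0.006,0,-0.114],[-1,592,-75,0,0.006,0,-0.114],[-1,592,-75,0,0.006,0,-0.114],[-1,592,-75,0,0.006,0,-0.114],[-1,592,-75,0,0.006,0,-0.114],[-1,592,-75,0,0.006,0,-0.114],[-1,592,-75,0,0.006,0,-0.114]]';python3 -m creep '[[-1,40,0,0,0,0,0],[-1,40,0,0,0,0,0],[-1,40,0,0,0,0,0]]';  python3 -c "
from h import *
go(.530,.2766,.165,-1)"
```

```text
time: 32.67
tool_pos: [0.5261, 0.0159, 0.1638]
ee_rot: [-0.003, 0.713, 0.701, -0.003]
force: [1.4, -1.0, -0.4]
width: 0.638
gripper_force: 64.3
time: 32.92
tool_pos: [0.527, 0.0571, 0.1634]
ee_rot: [-0.003, 0.711, 0.703, -0.003]
force: [0.1, -0.5, -0.0]
width: 0.637
gripper_force: 64.3
shift [219.5   0.7  -1.8] turns [-0.009  0.001  0.007] [-1.000e-03 -1.400e-02 -3.135e+00] j7 -0.1 t 32.9167
```

```bash
python3 -m creep '[[-1,219,1,0,-0.009,0,0.007],[-1,219,1,0,-0.009,0,0.007],[-1,219,1,0,-0.009,0,0.007],[-1,219,1,0,-0.009,0,0.007],[-1,219,1,0,-0.009,0,0.007],[-1,219,1,0,-0.009,0,0.007],[-1,219,1,30,-0.009,0,0.007],[-1,219,1,43,-0.009,0,0.007]]';python3 -m creep '[[-1,0,0,0,0,0,0],[-1,0,0,0,0,0,0],[-1,0,0,0,0,0,0]]';  python3 -c "
from h import *
go(.530,.2766,.1,-1); prof(.135,.2766,.518)"
```

```text
time: 33.58
tool_pos: [0.5316, 0.2718, 0.1185]
ee_rot: [0.001, 0.715, 0.699, -0.001]
force: [-1.0, -0.8, -1.7]
width: 0.637
gripper_force: 64.3
time: 33.83
tool_pos: [0.5336, 0.2712, 0.1223]
ee_rot: [0.001, 0.716, 0.698, 0.001]
force: [-0.4, 0.6, -0.2]
width: 0.634
gripper_force: 64.3
shift [ 5.3 -3.8 22.3] turns [ 0.003  0.    -0.009] [ 1.000e-03 -5.000e-03  3.132e+00] j7 -0.43 t 33.8333
row 219 expected R edge 143.7
134 [ 16 172 136] 135 [ 16 172 136] 136 [ 15 170 136] 137 [ 16 168 137] 138 [ 16 171 134] 139 [ 15 168 132] 140 [ 15 170 133] 141 [ 16 167 136] 142 [ 16 170 137] 143 [ 16 168 137] 144 [ 15 173 123] 145 [ 14 155  89] 146 [ 13 120  64] 147 [ 12 146  71] 148 [ 12 115  65] 149 [ 15  87 101] 150 [16 83 91] 151 [12 88 64] 152 [ 14 108  69]
```

```bash
python3 -m creep '[[-1,1.5,-3.5,0,0,0,-0.009],[-1,1.5,-3.5,8,0,0,-0.009],[-1,1.5,-3.5,14,0,0,-0.009],[-1,1.5,-3.5,18,0,0,-0.009],[-1,1.5,-3.5,18,0,0,-0.009],[-1,1.5,-3.5,18,0,0,-0.009]]';  python3 -c "
from h import *
go(.530,.2766,.094,-1); prof(.117,.2766,.518)"
```

```text
time: 34.38
tool_pos: [0.5291, 0.2742, 0.103]
ee_rot: [0.001, 0.712, 0.702, 0.0]
force: [0.1, -0.6, -0.1]
width: 0.638
gripper_force: 64.3
shift [2.4 0.9 9. ] turns [0.002 0.001 0.002] [-2.000e-03  3.000e-03 -3.139e+00] j7 -0.42 t 34.3833
row 220 expected R edge 145.8
136 [ 16 171 137] 137 [ 16 170 135] 138 [ 16 172 137] 139 [ 16 168 136] 140 [ 16 169 134] 141 [ 16 168 135] 142 [ 16 168 137] 143 [ 16 167 137] 144 [ 16 170 136] 145 [ 15 174 124] 146 [ 13 151  90] 147 [ 14 119  62] 148 [ 12 101  61] 149 [ 15  83 104] 150 [15 86 88] 151 [13 87 62] 152 [ 15 111  68] 153 [ 16 164 129] 154 [ 16 171 136]
```

```bash
python3 -m creep '[[-1,0,0,4,0,0,0],[-1,0,0,8,0,0,0],[-1,0,0,9.5,0,0,0],[-1,0,0,9.5,0,0,0]]'; python3 -m creep '[[0.58,0,0,0,0,0,0],[0.58,0,0,0,0,0,0],[0.58,0,0,0,0,0,0],[0.58,0,0,0,0,0,0],[0.58,0,0,-10,0,0,0],[0.58,0,0,-50,0,0,0],[0.58,0,0,-80,0,0,0],[0.58,0,0,-80,0,0,0]]'; python3 -m creep '[[0.58,-260,0,0,0,0,0],[0.58,-260,0,0,0,0,0],[0.58,-260,0,0,0,0,0],[0.58,-260,0,0,0,0,0],[0.58,-260,0,0,0,0,0],[0.58,-260,0,0,0,0,0],[0.58,-260,0,0,0,0,0],[0.58,-260,0,0,0,0,0]]'; python3 -c "
from h import *
im=crop('top','tmp2',80,145,140); s=optics.get_image('side')[240:405,100:320]; t=im[150:248,80:215]
out=np.zeros((600,800,3),np.uint8)
a=cv2.resize(s,None,fx=2.2,fy=2.2,interpolation=3);b=cv2.resize(t,None,fx=2.3,fy=2.3,interpolation=3); d=cv2.resize(im[150:190,130:185],None,fx=5,fy=5,interpolation=3)
out[:a.shape[0],:a.shape[1]]=a; out[370:370+b.shape[0],:b.shape[1]]=b; out[:d.shape[0],500:500+d.shape[1]]=d
k=cv2.resize(im[155:195,255:355],None,fx=4,fy=4,interpolation=3); out[380:380+k.shape[0],400:400+k.shape[1]]=k
cv2.imwrite('pics/p9.png',out[:,:,::-1]); print(sensors.get_state()['tool_pos'])"
```

```text
time: 34.77
tool_pos: [0.5291, 0.2743, 0.0935]
ee_rot: [0.001, 0.712, 0.702, 0.0]
force: [-0.6, 0.3, 0.1]
width: 0.638
gripper_force: 64.3
time: 35.43
tool_pos: [0.533, 0.276, 0.1819]
ee_rot: [0.002, 0.713, 0.702, 0.007]
force: [1.0, 0.2, 0.0]
width: 0.788
gripper_force: 0.0
time: 36.1
tool_pos: [0.5254, 0.0094, 0.1752]
ee_rot: [0.002, 0.715, 0.699, 0.001]
force: [-0.7, 0.8, 0.1]
width: 0.794
gripper_force: 0.0
[0.52552311 0.0150037  0.17474282]
```

View pics/p9.png

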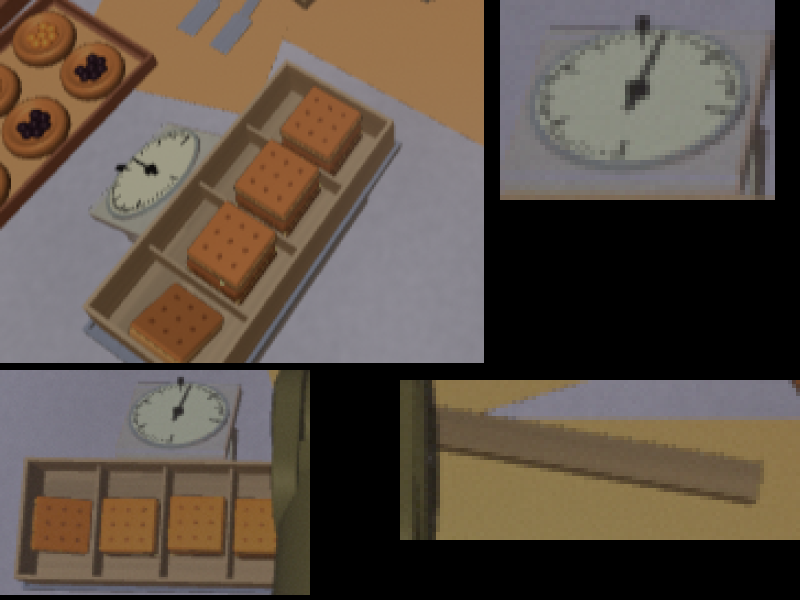

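The needle is at about 3.25 rad, which is in the window. But the bay A biscuit is tilted: its top is dark and its +y edge is up. It leans on the end wall, probably from the grip slackening. I'll press its raised end down gently with shut fingers.

```bash
python3 -m creep '[[-1,340,10,0,0,0,0],[-1,340,10,0,0,0,0],[-1,340,10,0,0,0,0],[-1,340,10,0,0,0,0],[-1,340,10,0,0,0,0],[-1,340,10,0,0,0,0],[-1,340,10,0,0,0,0],[-1,340,10,0,0,0,0]]'; python3 -m creep '[[-1,0,0,0,0,0,0],[-1,0,0,0,0,0,0],[-1,0,0,0,0,0,0]]'; python3 -c "
from h import *
go(.533,.360,.13,-1)"
```

```text
time: 36.87
tool_pos: [0.538, 0.3527, 0.1738]
ee_rot: [0.0, 0.711, 0.703, 0.001]
force: [0.6, -0.4, -0.2]
width: -0.003
gripper_force: 0.0
time: 37.12
tool_pos: [0.5388, 0.3491, 0.1734]
ee_rot: [0.001, 0.711, 0.703, 0.0]
force: [0.1, -1.1, 0.5]
width: 0.001
gripper_force: 0.0
shift [10.9 -6.  43.4] turns [0.002 0.001 0.006] [-2.000e-03  3.000e-03 -3.136e+00] j7 -0.52 t 37.1167
```

```bash
python3 -m creep '[[-1,11,-6,0,0,0,0],[-1,11,-6,30,0,0,0],[-1,11,-6,60,0,0,0],[-1,11,-6,70,0,0,0],[-1,11,-6,75,0,0,0],[-1,11,-6,78,0,0,0],[-1,11,-6,78,0,0,0]]'; python3 -m creep '[[-1,0,0,4,0,0,0],[-1,0,0,6,0,0,0],[-1,0,0,8,0,0,0],[-1,0,0,8,0,0,0]]'; python3 -m creep '[[-1,0,0,3,0,0,0],[-1,0,0,6,0,0,0],[-1,0,0,6,0,0,0],[-1,0,0,6,0,0,0]]'
```

```text
time: 37.7
tool_pos: [0.535, 0.3585, 0.0969]
ee_rot: [0.001, 0.713, 0.702, 0.001]
force: [-0.4, 0.1, -0.2]
width: 0.001
gripper_force: 0.0
time: 38.03
tool_pos: [0.5345, 0.3585, 0.0881]
ee_rot: [0.001, 0.712, 0.702, 0.001]
force: [-0.2, -0.3, -0.1]
width: -0.002
gripper_force: 0.0
time: 38.37
tool_pos: [0.5343, 0.3584, 0.0817]
ee_rot: [0.001, 0.712, 0.702, 0.001]
force: [0.7, -0.1, -0.2]
width: -0.002
gripper_force: 0.1
```

```bash
python3 -m creep '[[-1,0,0,-40,0,0,0],[-1,0,0,-80,0,0,0],[-1,0,0,-90,0,0,0],[-1,-200,0,-90,0,0,0],[-1,-200,0,-90,0,0,0],[-1,-200,0,-90,0,0,0],[-1,-200,0,-90,0,0,0],[-1,-200,0,-90,0,0,0]]'; python3 -m creep '[[0.65,-150,120,0,0,0,0],[0.65,-150,120,0,0,0,0],[0.65,-150,120,0,0,0,0],[0.65,-150,120,0,0,0,0],[0.65,-150,120,0,0,0,0],[0.65,-150,120,0,0,0,0]]'; python3 -c "
from h import *
old=cv2.cvtColor(cv2.imread('pics/tmp2.png')[:,:,::-1],cv2.COLOR_RGB2HSV)
im=crop('top','tmp3',80,145,140); new=cv2.cvtColor(cv2.imread('pics/tmp3.png')[:,:,::-1],cv2.COLOR_RGB2HSV)
for u in range(40,260,10): print(u,old[395:425,u].mean(0).round(),new[395:425,u].mean(0).round())
for z in (.0635,.0815):
  y0=.3436
  print(z,(w2p('top',[[.533,y0+.028,z],[.533,y0-.028,z],[.533,.3756,z],[.533,.3116,z]])-[80,145])*5.714)
print(sensors.get_state()['tool_pos'])"
```

```text
time: 39.03
tool_pos: [0.5312, 0.1548, 0.1725]
ee_rot: [0.001, 0.713, 0.701, 0.001]
force: [0.6, -0.4, 0.2]
width: 0.001
gripper_force: 0.0
time: 39.53
tool_pos: [0.6513, -0.0014, 0.1728]
ee_rot: [0.004, 0.716, 0.699, -0.0]
force: [-0.5, -1.4, 0.1]
width: 0.825
gripper_force: 0.0
40 [125.  27. 136.] [125.  28. 140.]
50 [ 15.  75. 122.] [ 15.  74. 126.]
60 [14. 82. 70.] [14. 82. 71.]
70 [11. 71. 60.] [12. 79. 64.]
80 [ 15. 130.  97.] [11. 70. 63.]
90 [ 13. 176. 136.] [ 13. 145. 104.]
100 [ 13. 175. 130.] [ 15. 173. 146.]
110 [ 13. 177. 128.] [ 14. 170. 144.]
120 [ 12. 167. 119.] [ 14. 168. 138.]
130 [ 13. 175. 129.] [ 15. 167. 146.]
140 [ 13. 174. 129.] [ 15. 170. 146.]
150 [ 13. 175. 125.] [ 14. 170. 139.]
160 [ 12. 171. 122.] [ 14. 166. 143.]
170 [ 13. 175. 129.] [ 15. 169. 145.]
180 [ 13. 174. 128.] [ 15. 170. 144.]
190 [ 13. 174. 124.] [ 14. 165. 140.]
200 [ 13. 173. 123.] [ 15. 166. 143.]
210 [ 13. 179. 128.] [ 15. 167. 147.]
220 [ 13. 174. 125.] [ 13. 161. 109.]
230 [ 15.  79. 114.] [15. 95. 98.]
240 [15. 74. 84.] [14. 75. 85.]
250 [ 14. 142.  94.] [ 13. 140.  97.]
0.0635 [[114.7124367  416.05373166]
 [249.88355905 415.73936325]
 [105.05783781 416.07618543]
 [259.53912052 415.71690725]]
0.0815 [[ 99.45912644 409.29422897]
 [236.56671712 408.97503623]
 [ 89.66622227 409.3170273 ]
 [246.36061165 408.95223559]]
[0.64997377 0.00216319 0.17246126]
```

The top colour and edges now match the other biscuits (V 128→145, width 134 px), so the bay A biscuit lies flat. Now the stick: p9 shows it unmoved, with its right end at px800 (493,258). I'll grip it across its width at the middle.

```bash
python3 -c "
from h import *
print(p2w('top',[[434*.7,205*.7],[434*.7,210*.7]],.01))
go(.650,-.1135,.08,-9.9)"
```

```text
[[ 0.73063135 -0.11391389  0.01      ]
 [ 0.72142928 -0.11383548  0.01      ]]
shift [-115.4    2.2   92.8] turns [0.004 0.003 0.151] [-0.004  0.005 -2.99 ] j7 0.1 t 39.5833
```

```bash
python3 -m creep '[[-0.06,-115,2,0,0.004,0.003,0.151],[-0.06,-115,2,0,0.004,0.003,0.151],[-0.06,-115,2,40,0.004,0.003,0.151],[-0.06,-115,2,80,0.004,0.003,0.151],[-0.06,-115,2,93,0.004,0.003,0.151],[-0.06,-115,2,93,0.004,0.003,0.151],[-0.06,-115,2,93,0.004,0.003,0.151],[-0.06,-115,2,93,0.004,0.003,0.151]]'; python3 -c "
from h import *
crop('side','p10',200,160,160)
im=optics.get_image('top'); cv2.imwrite('pics/t10.png',im[:,:,::-1])
go(.650,-.1135,.005,-9.9)"
```

```text
time: 40.25
tool_pos: [0.6509, -0.1068, 0.0814]
ee_rot: [-0.001, 0.763, 0.647, 0.002]
force: [0.8, 0.5, 0.9]
width: 0.468
gripper_force: 0.0
shift [-6.6 -0.4 77. ] turns [ 0.002 -0.004  0.009] [ 0.006  0.004 -3.133] j7 0.19 t 40.35
```

```bash
python3 -m creep '[[-0.06,-7,0,0,0,0,0.009],[-0.06,-7,0,30,0,0,0.009],[-0.06,-7,0,60,0,0,0.009],[-0.06,-7,0,74,0,0,0.009],[-0.06,-7,0,77,0,0,0.009],[-0.06,-7,0,77,0,0,0.009],[-0.06,-7,0,77,0,0,0.009]]'; python3 -m creep '[[-1,0,0,0,0,0,0],[-1,0,0,0,0,0,0],[-1,0,0,0,0,0,0],[-1,0,0,0,0,0,0],[-1,0,0,0,0,0,0]]'
```

```text
time: 40.93
tool_pos: [0.6493, -0.1154, 0.004]
ee_rot: [-0.001, 0.766, 0.643, 0.001]
force: [0.6, 0.2, 0.2]
width: 0.468
gripper_force: 0.0
time: 41.35
tool_pos: [0.6501, -0.1154, 0.0049]
ee_rot: [-0.0, 0.766, 0.643, 0.002]
force: [0.5, -0.2, 6.2]
width: 0.276
gripper_force: 62.0
```

```bash
python3 -m creep '[[-1,0,0,-40,0,0,0],[-1,0,0,-80,0,0,0],[-1,0,0,-120,0,0,0],[-1,0,0,-170,0,0,0],[-1,0,0,-170,0,0,0],[-1,0,0,-170,0,0,0],[-1,0,0,-170,0,0,0]]'; python3 -c "
from h import *
go(.532,.372,.175,89)"
```

```text
time: 41.93
tool_pos: [0.6483, -0.1153, 0.1727]
ee_rot: [-0.001, 0.766, 0.643, 0.001]
force: [0.2, 0.4, -0.8]
width: 0.274
gripper_force: 61.2
shift [ 459.6 -199.3   -0.6] turns [ 0.002 -0.003 -1.728] [-0.003 -0.002  1.413] j7 0.16 t 41.9333
```

```bash
python3 -m creep '[[-1,460,-199,0,0,0,-1.728],[-1,460,-199,0,0,0,-1.728],[-1,460,-199,0,0,0,-1.728],[-1,460,-199,0,0,0,-1.728],[-1,460,-199,0,0,0,-1.728],[-1,460,-199,0,0,0,-1.728],[-1,460,-199,0,0,0,-1.728],[-1,460,-199,0,0,0,-1.728]]'; python3 -m creep '[[-1,0,0,0,0,0,0],[-1,0,0,0,0,0,0]]'; python3 -c "
from h import *
go(.532,.372,.175,89)"
```

```text
time: 42.6
tool_pos: [0.5687, 0.2105, 0.1707]
ee_rot: [-0.003, 0.361, 0.932, -0.0]
force: [0.6, 0.3, -1.1]
width: 0.272
gripper_force: 61.2
time: 42.77
tool_pos: [0.5682, 0.2129, 0.1704]
ee_rot: [-0.003, 0.361, 0.933, -0.0]
force: [-0.1, -1.8, -0.2]
width: 0.277
gripper_force: 61.2
shift [133.9  93.3  -4.1] turns [-0.    -0.007 -0.721] [-9.000e-03  1.000e-03  2.421e+00] j7 0.52 t 42.7667
```

```bash
python3 -m creep '[[-1,134,93,-4,0,-0.007,-0.721],[-1,134,93,-4,0,-0.007,-0.721],[-1,134,93,-4,0,-0.007,-0.721],[-1,134,93,-4,0,-0.007,-0.721],[-1,134,93,-4,0,-0.007,-0.721],[-1,134,93,-4,0,-0.007,-0.721],[-1,134,93,-4,0,-0.007,-0.721],[-1,134,93,-4,0,-0.007,-0.721]]'; python3 -m creep '[[-1,0,0,0,0,0,0],[-1,0,0,0,0,0,0]]'; python3 -c "
from h import *
go(.532,.373,.12,89)
im=optics.get_image('top'); s=optics.get_image('side')
cv2.imwrite('pics/p11.png',np.hstack([cv2.resize(s[200:405,60:330],None,fx=1.9,fy=1.9,interpolation=3)[:,:,::-1][:380,:400],cv2.resize(im[130:330,30:240],None,fx=1.9,fy=1.9,interpolation=3)[:,:,::-1][:380,:399]]))"
```

```text
time: 43.43
tool_pos: [0.5362, 0.366, 0.1762]
ee_rot: [0.002, 0.015, 1.0, -0.001]
force: [0.6, -0.3, 0.1]
width: 0.272
gripper_force: 61.2
time: 43.6
tool_pos: [0.5365, 0.3667, 0.1775]
ee_rot: [0.002, 0.014, 1.0, -0.0]
force: [0.5, 0.5, 0.3]
width: 0.276
gripper_force: 61.2
shift [ 4.9  6.2 57.5] turns [-0.     0.005 -0.011] [7.00e-03 1.00e-03 3.13e+00] j7 0.95 t 43.6
```

```bash
python3 -m creep '[[-1,5,6,0,0,0.005,-0.011],[-1,5,6,20,0,0.005,-0.011],[-1,5,6,40,0,0.005,-0.011],[-1,5,6,50,0,0.005,-0.011],[-1,5,6,54,0,0.005,-0.011],[-1,5,6,54,0,0.005,-0.011],[-1,5,6,54,0,0.005,-0.011]]'; python3 -m creep '[[-1,0,0,2,0,0,0],[-1,0,0,4,0,0,0],[-1,0,0,5,0,0,0],[-1,0,0,5,0,0,0]]'; python3 -c "
from h import *
go(.532,.373,.115,89); prof(.12,.243)
def needle(n):
    im=optics.get_image('top'); cv2.imwrite('pics/'+n,im[:,:,::-1])
needle('n1.png')"; python3 -m creep '[[-1,0,0,1,0,0,0],[-1,0,0,2,0,0,0],[-1,0,0,2,0,0,0],[-1,0,0,2,0,0,0]]'
```

```text
time: 44.28
tool_pos: [0.5318, 0.3745, 0.1247]
ee_rot: [0.0, 0.007, 1.0, 0.0]
force: [0.7, 0.6, -0.1]
width: 0.274
gripper_force: 61.1
time: 44.62
tool_pos: [0.5315, 0.3742, 0.1192]
ee_rot: [0.0, 0.007, 1.0, 0.0]
force: [-0.9, -0.0, -1.1]
width: 0.273
gripper_force: 61.1
shift [-0.5 -1.2  4.2] turns [0.001 0.    0.004] [-1.000e-03  1.000e-03 -3.138e+00] j7 0.96 t 44.6167
row 219 expected R edge 160.4
151 [14 85 64] 152 [13 98 65] 153 [ 16 162 112] 154 [ 15 166 129] 155 [ 15 168 130] 156 [ 16 164 131] 157 [ 16 167 130] 158 [ 15 164 129] 159 [ 16 166 130] 160 [ 16 163 131] 161 [ 16 166 130] 162 [ 16 166 131] 163 [ 16 165 130] 164 [ 15 163 129] 165 [ 16 165 130] 166 [ 16 162 130] 167 [ 16 161 131] 168 [ 16 164 130] 169 [ 16 161 131] 
time: 45.05
tool_pos: [0.5315, 0.3743, 0.1171]
ee_rot: [0.0, 0.007, 1.0, 0.0]
force: [0.6, 0.4, -0.7]
width: 0.278
gripper_force: 61.2
```

```bash
cat >> h.py <<'E'
def needle(img=None):
    if img is None: img=cv2.resize(optics.get_image('top')[145:250,80:220],(800,600),interpolation=cv2.INTER_CUBIC)
    g=img.mean(2).astype(np.float32); ph=np.arange(0,6.28,.02); r=np.linspace(.35,.75,25)
    d=np.outer(np.sin(ph),[-98,-8])+np.outer(np.cos(ph),[-18,75])
    P=(np.array([443,130])+r[None,:,None]*d[:,None,:]).astype(np.float32)
    s=cv2.remap(g,P[...,0],P[...,1],cv2.INTER_LINEAR).mean(1); k=s.argmin(); return round(float(ph[k]),2),round(float(s[k]),0),round(float(np.median(s)),0)
E
python3 -c "
from h import *
for n in ('box1','p4','p6','tmp2','tmp3'): print(n,needle(cv2.imread(f'pics/{n}.png')))
i=cv2.imread('pics/n1.png'); print('n1',needle(cv2.resize(i[145:250,80:220],(800,600),interpolation=2)))
print('now',needle())"
```

```text
box1 (1.2, 70.0, 127.0)
p4 (1.7, 72.0, 133.0)
p6 (2.44, 68.0, 135.0)
tmp2 (3.3, 66.0, 136.0)
tmp3 (3.3, 68.0, 140.0)
n1 (3.3, 60.0, 126.0)
now (3.96, 74.0, 126.0)
```

Needle reading gives contact force: 3.30→3.96 rad, so the stick presses on the rim at about 0.65 N. Drawing it along now.

```bash
python3 -m creep '[[-1,0,0,0.5,0,0,0],[-1,0,-4,1,0,0,0],[-1,0,-12,1,0,0,0],[-1,0,-22,1,0,0,0],[-1,0,-32,1,0,0,0],[-1,0,-42,1,0,0,0],[-1,0,-52,1,0,0,0],[-1,0,-62,1,0,0,0]]'; python3 -c "
from h import *
print(needle()); go(.5279,.113,.1161,89)"
```

```text
time: 45.77
tool_pos: [0.5307, 0.3107, 0.1161]
ee_rot: [0.0, 0.007, 1.0, 0.0]
force: [-0.8, 1.4, 0.4]
width: 0.273
gripper_force: 61.3
(4.34, 74.0, 130.0)
shift [-1.00e-01 -1.95e+02  3.00e-01] turns [-0.001  0.     0.   ] [-0.000e+00 -2.000e-03 -3.141e+00] j7 1.04 t 45.8167
```

```bash
python3 -m creep '[[-1,0,-12,0,0,0,0],[-1,0,-24,0,0,0,0],[-1,0,-36,0,0,0,0],[-1,0,-48,0,0,0,0],[-1,0,-60,0,0,0,0],[-1,0,-72,0,0,0,0],[-1,0,-84,0,0,0,0],[-1,0,-96,0,0,0,0]]'; python3 -c "
from h import *
print(needle()); go(.5279,.113,.1161,89)";python3 -m creep '[[-1,0,-12,0,0,0,0],[-1,0,-24,0,0,0,0],[-1,0,-36,0,0,0,0],[-1,0,-48,0,0,0,0],[-1,0,-60,0,0,0,0],[-1,0,-72,0,0,0,0],[-1,0,-84,0,0,0,0],[-1,0,-92,0,0,0,0]]'; python3 -c "
from h import *
print(needle()); go(.5279,.1115,.1161,89)"
```

```text
time: 46.48
tool_pos: [0.5293, 0.215, 0.116]
ee_rot: [0.0, 0.007, 1.0, 0.0]
force: [0.2, 1.7, 0.4]
width: 0.278
gripper_force: 61.3
(4.4, 75.0, 135.0)
shift [ -0.  -98.6   0. ] turns [-0.002 -0.     0.   ] [ 0.000e+00 -3.000e-03 -3.141e+00] j7 1.18 t 46.5333
time: 47.2
tool_pos: [0.5281, 0.1221, 0.116]
ee_rot: [0.0, 0.008, 1.0, 0.0]
force: [0.6, 0.8, 0.0]
width: 0.273
gripper_force: 61.3
(3.2, 57.0, 66.0)
shift [ 0.1 -9.1 -0.2] turns [-0.001  0.     0.   ] [-0.000e+00 -1.000e-03 -3.141e+00] j7 1.33 t 47.25
```

```bash
python3 -m creep '[[-1,0,-6,0,0,0,0],[-1,0,-12,0,0,0,0],[-1,0,-12,0,0,0,0],[-1,0,-12,0,0,0,0]]'; python3 -m creep '[[-1,0,0,-10,0,0,0],[-1,0,0,-30,0,0,0],[-1,0,0,-50,0,0,0],[-1,0,-70,-50,0,0,0],[-1,0,-142,-50,0,0,0],[-1,0,-142,-50,0,0,0],[-1,0,-142,-50,0,0,0],[-1,0,-142,-50,0,0,0]]'; python3 -c "
from h import *
print(needle()); im=optics.get_image('top'); pieces(im); cv2.imwrite('pics/t12.png',im[:,:,::-1]); go(.53,-.03,.0055,89)"
```

```text
time: 47.58
tool_pos: [0.5278, 0.1118, 0.1158]
ee_rot: [0.0, 0.007, 1.0, -0.0]
force: [0.6, -1.3, 1.0]
width: 0.278
gripper_force: 61.3
time: 48.25
tool_pos: [0.5257, -0.0357, 0.1668]
ee_rot: [0.001, 0.011, 1.0, -0.001]
force: [0.1, -1.1, -1.7]
width: 0.28
gripper_force: 61.2
(3.3, 65.0, 137.0)
px800 [574. 372.] xy 434.6 -346.8 size 54 55 ang 12.8
px800 [491. 315.] xy 537.1 -209.0 size 86 47 ang 89.9
px800 [607. 311.] xy 539.7 -408.8 size 55 56 ang 4.3
px800 [521. 221.] xy 696.6 -267.1 size 60 29 ang 89.9
shift [ -3.8  -0.5 160.9] turns [0.001 0.001 0.003] [-1.000e-03  2.000e-03 -3.139e+00] j7 1.61 t 48.35
```

```bash
python3 -m creep '[[-1,0,0,40,0,0,0],[-1,0,0,80,0,0,0],[-1,0,0,120,0,0,0],[-1,0,0,145,0,0,0],[-1,0,0,155,0,0,0],[-1,0,0,158,0,0,0],[-1,0,0,161,0,0,0],[-1,0,0,161,0,0,0]]'; python3 -m creep '[[-1,0,0,0,0,0,0],[-0.06,0,0,0,0,0,0],[-0.06,0,0,0,0,0,0],[-0.06,0,0,0,0,0,0],[-0.06,0,0,0,0,0,0],[-0.06,0,0,-20,0,0,0],[-0.06,0,0,-60,0,0,0],[-0.06,0,0,-100,0,0,0]]'; python3 -m creep '[[-0.06,0,0,-60,0,0,0],[-0.06,0,0,-60,0,0,0],[-0.06,0,-250,-60,0,0,0],[-0.06,0,-250,-60,0,0,0],[-0.06,0,-250,-60,0,0,0],[-0.06,0,-250,-60,0,0,0],[-0.06,0,-250,-60,0,0,0],[-0.06,0,-250,-60,0,0,0]]'; python3 -c "
from h import *
print(needle()); im=optics.get_image('top'); s=optics.get_image('side')
a=cv2.resize(im[100:310,80:400],(640,420),interpolation=3); b=cv2.resize(s[225:420,90:330],None,fx=1.6,fy=1.6,interpolation=3)
o=np.zeros((600,800,3),np.uint8); o[:260,:533]=cv2.resize(im[120:290,70:420],(533,260),interpolation=3); o[270:270+312,:b.shape[1]]=b; d=cv2.resize(s[150:300,220:400],None,fx=2,fy=2,interpolation=3); o[270:570,430:790]=d
cv2.imwrite('pics/p14.png',o[:,:,::-1])"
```

```text
time: 49.02
tool_pos: [0.5274, -0.0289, 0.0061]
ee_rot: [0.001, 0.006, 1.0, 0.0]
force: [-0.5, 0.5, -1.2]
width: 0.278
gripper_force: 61.1
time: 49.68
tool_pos: [0.5242, -0.03, 0.1048]
ee_rot: [-0.002, 0.007, 1.0, -0.0]
force: [1.5, 0.2, 0.6]
width: 0.47
gripper_force: 0.0
time: 50.35
tool_pos: [0.5222, -0.2816, 0.1651]
ee_rot: [0.001, 0.007, 1.0, 0.0]
force: [0.1, 0.2, -0.0]
width: 0.467
gripper_force: 0.0
(3.3, 67.0, 138.0)
```

View pics/p14.png

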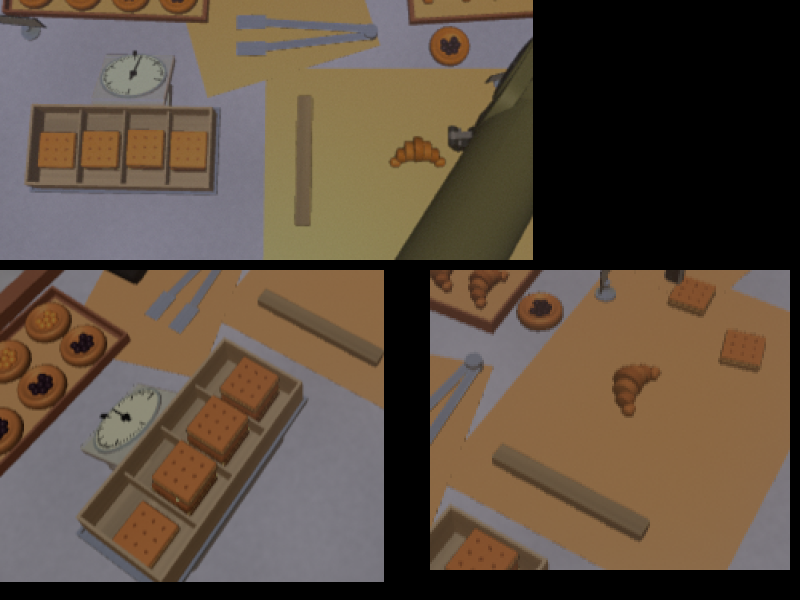

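The final view shows all four bays flat and below the rim, and the needle (3.3 rad) just past the marker. The stick lies flat on the counter and the bystanders look unmoved. Handing in.

```bash
python3 -m creep '[[-0.06,0,0,0,0,0,0],[-0.06,0,0,0,0,0,0]]'; python3 -c "
from bench import ticket
print(ticket.job_done())"
```

```text
time: 50.67
tool_pos: [0.5229, -0.2779, 0.1645]
ee_rot: [0.0, 0.006, 1.0, 0.001]
force: [0.1, 0.3, -0.2]
width: 0.471
gripper_force: 0.0
the job is handed in; nothing more can be done
None
```

The job is handed in at about 51 s, no verdict shown: 3 slices and 4 biscuits lie flat below the rim, the needle reads about 3.3 rad (300 g marker at 3.0, limit about 3.36), and the stick was drawn left to right along the rim and laid flat on the counter.

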